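Fit the heat sinks and the fan to a circuit board

TASK

Fit the coolers to the circuit board in the cradle: the broad heat sink goes on the big processor with the fan flat on top of it, the tall pin heat sink on the small black chip between the processor and the memory sockets, and the low heat sink on the small black chip between the processor and the row of chokes. Set each one down flat, centred on what it cools and square with the board, and do not knock over the white bottle that stands among the parts.

Things in the scene. Friction and masses are not known exactly. Their poses are not given: they have to be found in the camera images.
- sink_broad_c (a point): centre (half-way up) of the loose broad aluminium heat sink, 60 x 60 mm and 28 mm high, with thin upright fins all over; can be gripped across either pair of sides as a solid block. Square, so a quarter turn makes no difference; its z axis points up. 
- sink_tall_c (a point): centre (half-way up) of the loose tall aluminium heat sink, 36 x 36 mm and 36 mm high, a bed of 6 by 6 square pins on a base; can be gripped across either pair of sides. Square, so a quarter turn makes no difference; its z axis points up. 
- sink_low_c (a point): centre (half-way up) of the loose low aluminium heat sink, 38 x 38 mm and only 18 mm high, with thin upright fins; can be gripped across either pair of sides. Square, so a quarter turn makes no difference; its z axis points up. 
- fan_c (a point): centre (half-way up) of the loose black plastic fan, a square frame 60 x 60 mm and 25 mm high with a seven-blade rotor; already the right way up; can be gripped across either pair of sides. Square, so a quarter turn makes no difference; its z axis points up. 
- processor: large square chip with a 38 mm bright metal cap, mid-board (green board 150 x 310 mm, top 14 mm above the bench, in a low cradle). Fixed. Origin: centre of its underside, on the board; flat top 5 mm higher. x along the board's short side (away from the robot), y along its long side (robot's left). Nearby board parts are under 5 mm high, save 7 mm capacitors 65 to 80 mm off on its diagonals
- chip_1: small square black chip, 22 mm, on the board about 78 mm from the processor, towards its +y. Fixed. Origin at the centre of its underside, on the board; its flat top is 4 mm higher. Axes as the processor's. Looks just like chip_2: only the neighbours tell which is which. The cradle's rails, 74 mm either side of the board's long mid-line, are 18 to 24 mm high
- chip_2: small square black chip like chip_1, about 78 mm from the processor towards its -y. Fixed; same size, origin and axes
- memory_sockets: pair of long empty memory sockets, black with white end latches, 132 mm long along the board's x, 20 mm wide, 15 mm high, near one end of the board, outside chip_1 or chip_2 and about 58 mm from it: which end changes from start to start. Fixed. Origin at the centre of the underside, on the board
- chokes: row of six grey cube-like chokes, 113 mm long along the board's x, 17 mm wide, 9 mm high, near the other end of the board, outside the other small chip. Fixed. Origin at the centre of the underside, on the board
- bottle: plain white round bottle with a black cap, 42 mm across and 105 mm tall, standing loose among the coolers; to be left standing. Origin at the centre of its underside
Things that resemble listed ones, but are neither listed nor needed, are in the scene too. What is shaped like the part that bears sink_broad_c but turquoise is not meant.

How it is judged (in metres and radians):
At the end, for the whole second after the job is handed in: Broad sink on the processor (centred within 10 mm), fan on the broad sink, tall sink on the small chip on the memory sockets' side, low sink on the one on the chokes' side (each within 8 mm); all seated within 3 mm, level within 0.08 rad, square within 0.2 rad in any quarter turn, at rest (horizontal distance between sink_broad_c and processor below 0.01 m and z of sink_broad_c in the frame of processor between 0.016 and 0.022 m and (angle between the x axis of sink_broad_c and the x axis of processor, either way round below 0.2 rad or angle between the x axis of sink_broad_c and the y axis of processor, either way round below 0.2 rad) and angle between each of sink_broad_c, fan_c's own z axis and vertical below 0.08 rad and horizontal distance between fan_c and sink_broad_c below 0.008 m and z of fan_c in the frame of sink_broad_c between 0.0235 and 0.0295 m and (angle between the x axis of fan_c and the x axis of sink_broad_c, either way round below 0.2 rad or angle between the x axis of fan_c and the y axis of sink_broad_c, either way round below 0.2 rad) and ((y of memory_sockets in the frame of processor above 0 m and horizontal distance between sink_tall_c and chip_1 below 0.008 m and z of sink_tall_c in the frame of chip_1 between 0.019 and 0.025 m and (angle between the x axis of sink_tall_c and the x axis of chip_1, either way round below 0.2 rad or angle between the x axis of sink_tall_c and the y axis of chip_1, either way round below 0.2 rad) and angle between each of sink_tall_c, sink_low_c's own z axis and vertical below 0.08 rad and horizontal distance between sink_low_c and chip_2 below 0.008 m and z of sink_low_c in the frame of chip_2 between 0.01 and 0.016 m and (angle between the x axis of sink_low_c and the x axis of chip_2, either way round below 0.2 rad or angle between the x axis of sink_low_c and the y axis of chip_2, either way round below 0.2 rad)) or (y of memory_sockets in the frame of processor below 0 m and horizontal distance between sink_tall_c and chip_2 below 0.008 m and z of sink_tall_c in the frame of chip_2 between 0.019 and 0.025 m and (angle between the x axis of sink_tall_c and the x axis of chip_2, either way round below 0.2 rad or angle between the x axis of sink_tall_c and the y axis of chip_2, either way round below 0.2 rad) and angle between each of sink_tall_c, sink_low_c's own z axis and vertical below 0.08 rad and horizontal distance between sink_low_c and chip_1 below 0.008 m and z of sink_low_c in the frame of chip_1 between 0.01 and 0.016 m and (angle between the x axis of sink_low_c and the x axis of chip_1, either way round below 0.2 rad or angle between the x axis of sink_low_c and the y axis of chip_1, either way round below 0.2 rad))) and linear speed of each of sink_broad, sink_tall, sink_low, fan below 0.01 m/s); the robot touches nothing.
It fails at once if the white bottle is knocked over (angle between bottle's own z axis and vertical above 0.6 rad).
It also fails if it takes over 106 s, if anything falls off the work surface, if the arm or the gripper's body presses on something with over 40 N, if the wrist force passes 120 N, or if a joint passes its speed limit or range.

ROBOT

A 6-joint arm with a two-finger parallel gripper is mounted at the origin on the work surface. World frame = base frame: x ahead of the robot, y to its left, z up, the work surface at z = 0. Lengths are in mm, angles in rad, forces in N, time in s.
With the tool pointing down it reaches from about 350 to 975 mm from the base axis. Payload 7.1 kg.
Tool frame: the origin (TCP) lies at the very end of the fingers, on their centre line; the grasp point (between the pads) lies 19 mm behind it; y points along the fingers, x is the direction in which the jaws open and shut, and the axes are right-handed (so a half turn about y gives the same grasp; the last joint's range is limited). The gripper opens to 88 mm and grips with 3 to 60 N. Pads are 20 mm wide; open, the fingers measure 115 mm over their backs; the gripper's body (75 mm by 178 mm) begins 61 mm behind the grasp point.
Start: joints at [-1.257, 0.423, 1.63, -0, 1.089, -0.019], TCP at [204.199, -590.684, 222.675] pointing down, gripper open.
Joint ranges: [-3, 3], [-0.9, 2.11], [0.09, 2.58], [-1.31, 4.45], [0.11, 2.69], [-2.54, 2.54]. Speed limits (rad/s): [2.39, 2.39, 3.01, 3.14, 3.14, 3.14].

INTERFACE

Orientations are given as a rotation vector (axis times angle).
In Python, from workcell import ctrl gives the robot as it stands. The module is installed in compiled form; this text tells all that it offers.
- The arm moves only by the tool jog_arm, never from a script. Its argument "steps" is a list of rows, each an object with "turn": the turn, a rotation vector about the world's x, y, z scaled (see below), a list of three; "dp": the shift along the world's x, y, z scaled (see below), a list of three; "claw": the opening, from 0 (shut) to 1 (fully open). In form: [{"turn": [wx, wy, wz], "dp": [x, y, z], "claw": claw}, ...]. A call has 1 to 12 rows; each row is the pose to reach, as a shift and turn from the pose measured when the call began, turning the shorter way round; what a row does not reach only later rows make up. The controller multiplies each number of a shift by 80 mm and each number of a turn by pi rad. A row lasts 1/12 s, in which the tool goes at most 41.7 mm and 7.16 degrees, less where a joint would pass 70% of its speed; a pose out of reach is approached as far as the arm can. A call with a number of a shift or a turn outside -1 to 1 is refused whole. A call with a gripper value outside its range is refused whole. The fingers move at their own pace and stop on an object; the grip force is fixed at half the most. Time passes only in rows, so rows that repeat a pose let the fingers close. It gives the time, the measured TCP pose, the force and the opening at its end, in the units of the state.
- ctrl.get_obs(): the state, without advancing time (a new reading comes with each control period).
- ctrl.get_image(name): name is "side" or "top"; returns a dict with "img" (384x512x3 uint8, red, green, blue), "range_z" (384x512 float32, mm along the optical axis (not along the pixel's ray), 0 where there is no reading), "fovy" (degrees; the focal length in pixels is half the picture's height over the tangent of half this angle, whatever the lens; pixels are square), "cx", "cy" (the principal point, pixels), "camera_from_world" (4x4, takes a point from world to camera coordinates). Camera axes: x right, y down, z forward; pixel columns grow to the right and rows downward; lengths in mm; the calibration is good to about 2 mm. A picture is of the moment at which its call begins.
- ctrl.close_job(): hands the job in, once; it reports no verdict.
The state is a dict: "t": time; "qpos": joint angles; "qvel": joint speeds; "joint_torque": joint torques, N m; "ee_pos": TCP position; "orientation": TCP orientation; "ft_force": force on the tool from outside, world axes, zero at the start; "moment": the same for the moment, N m; "width": finger opening in mm.
Only numpy, scipy, OpenCV 4.12 (cv2) and the standard library are available. Lean on these libraries where they do the work, as an engineer would, in place of code of your own. Each camera call takes 0.05 s, during which the arm holds its last target.

## Working session

There is one attempt and no reset: what is moved stays moved. The work goes in short steps, Python scripts to look and compute and a tool call to move; the robot and the scene stay as the last step left them, time stands still between calls to the robot, and variables do not carry over. Pictures are saved under pics/ and viewed, and the job is handed in when it is done.

Besides the shell and the picture viewer there is one more tool, called after "Call:" as a command line: name --argument value ..., lists and objects as JSON in quotes. jog_arm: Moves the arm, as the interface text tells. Its arguments: {"type":"object","properties":{"steps":{"type":"array","items":{"type":"object","properties":{"turn":{"type":"array","items":{"type":"number"}},"dp":{"type":"array","items":{"type":"number"}},"claw":{"type":"number"}}}}},"required":["steps"]}

```bash
mkdir -p pics; cat > h.py <<'E'
import numpy as np, cv2
from workcell import ctrl
def grab(n):
    d=ctrl.get_image(n); np.savez('%s.npz'%n,**{k:np.array(v) for k,v in d.items()}); return d
def load(n):
    return dict(np.load('%s.npz'%n))
def pts(d):
    h,w=d['range_z'].shape; f=h/2/np.tan(np.radians(float(d['fovy']))/2)
    v,u=np.mgrid[:h,:w]; z=d['range_z'].astype(float)
    P=np.stack([(u-float(d['cx']))*z/f,(v-float(d['cy']))*z/f,z],-1)
    M=np.linalg.inv(np.array(d['camera_from_world']))
    W=P@M[:3,:3].T+M[:3,3]; W[z==0]=np.nan
    return W
def save(img,n,s=1):
    img=cv2.resize(img,None,fx=s,fy=s,interpolation=cv2.INTER_NEAREST if s>2 else cv2.INTER_CUBIC)
    cv2.imwrite('pics/'+n,img[...,::-1])
E
python3 - <<'E'
from h import *
o=ctrl.get_obs()
for k,v in o.items(): print(k,np.round(v,3))
for n in ['top','side']:
    d=grab(n); save(d['img'],n+'0.png',1.5); print(d['fovy'],d['cx'],d['cy']); print(np.round(d['camera_from_world'],3))
E
```

```text
t 0.0
qpos [-1.257  0.424  1.631 -0.     1.089 -0.019]
qvel [-0.001 -0.     0.001  0.     0.    -0.001]
joint_torque [ 0.0000e+00 -5.4463e+01 -2.7366e+01  6.4000e-02  2.3000e-02 -0.0000e+00]
ee_pos [ 204.044 -590.167  221.911]
orientation [-1.348  0.962 -0.959]
ft_force [ 0.653 -0.19  -0.56 ]
moment [-0.023  0.041 -0.024]
width 87.658
45.36279381925728 252.77124071421562 188.3796587344873
[[ 1.100000e-02 -1.000000e+00 -1.000000e-03 -1.671800e+01]
 [-9.950000e-01 -1.100000e-02 -9.900000e-02  4.925170e+02]
 [ 9.900000e-02  2.000000e-03 -9.950000e-01  1.111197e+03]
 [ 0.000000e+00  0.000000e+00  0.000000e+00  1.000000e+00]]
54.93130852976886 256.1577031448567 191.70034406567677
[[-9.65000e-01 -2.63000e-01  1.30000e-02  4.61140e+02]
 [-1.98000e-01  6.93000e-01 -6.93000e-01  1.39240e+02]
 [ 1.73000e-01 -6.71000e-01 -7.21000e-01  8.23558e+02]
 [ 0.00000e+00  0.00000e+00  0.00000e+00  1.00000e+00]]
```

View pics/top0.png

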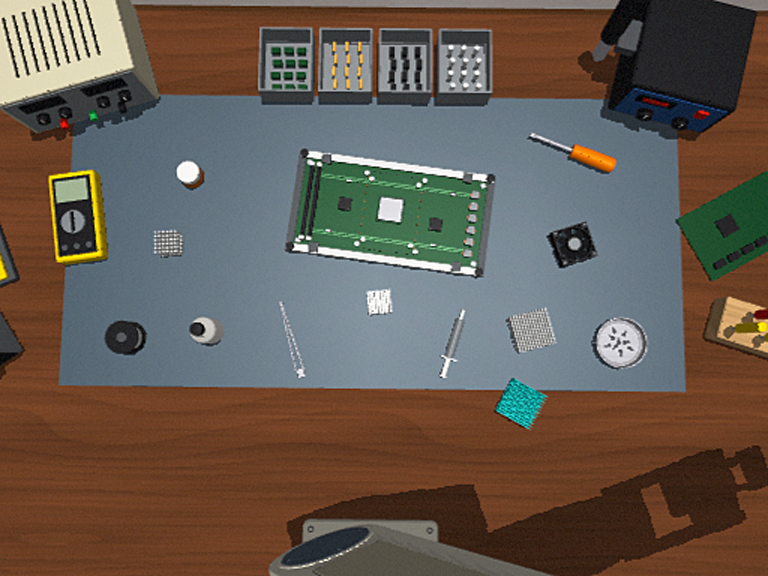

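View pics/side0.png

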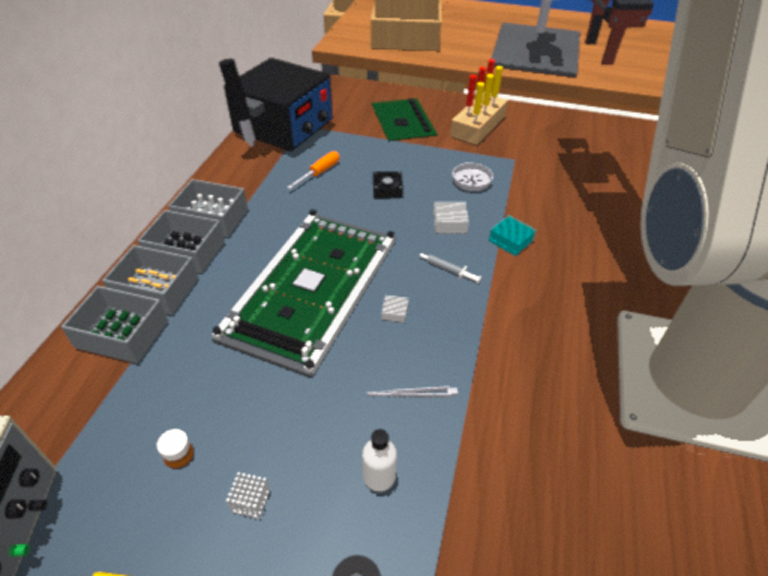

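The pictures show, in top-view pixels (1.5x):
- **Board:** memory sockets at (311,200) on the +y side and chokes at (472,222) on the -y side. The tall sink therefore goes on chip_1 (345,203) and the low sink on chip_2 (435,223). The processor is at (390,209).
- **Loose parts:** low sink at (379,301), pin sink at (168,242), fan at (573,244), bottle at (205,331).
- **Broad sink candidates:** (531,329) is bare aluminium and (521,403) is turquoise. The aluminium one is meant.

Next I'll measure them.

```bash
cat > meas.py <<'E'
from h import *
def seg(d,c,zt,r=60,tol=5):
    """c: pixel in 512 image; points near height zt within r mm"""
    W=pts(d); c0=W[int(c[1])-2:int(c[1])+3,int(c[0])-2:int(c[0])+3].reshape(-1,3); c0=np.nanmedian(c0,0)
    m=(abs(W[...,2]-zt)<tol)&(np.hypot(W[...,0]-c0[0],W[...,1]-c0[1])<r)
    n,l,st,ce=cv2.connectedComponentsWithStats(cv2.morphologyEx(m.astype(np.uint8),cv2.MORPH_CLOSE,np.ones((3,3))))
    i=1+np.argmax(st[1:,4]); m&=(l==i)
    P=W[m]; (x,y),(a,b),th=cv2.minAreaRect(P[:,:2].astype(np.float32))
    return np.array([x,y]),(a,b),((th+45)%90)-45,np.median(P[:,2]),len(P)
def show(d,items):
    for k,c,zt in items:
        try:
            p,s,th,z,n=seg(d,c,zt); print(k,'xy',np.round(p,1),'size',np.round(s,1),'ang',round(th,1),'z',round(z,1),n)
        except Exception as e: print(k,e)
E
python3 - <<'E'
from meas import *
d=load('top')
show(d,[('broad',(354,219),28),('tall',(112,161),36),('low',(253,201),18),('fan',(382,162),25),('turq',(347,269),28),('bottle',(133,218),105)])
W=pts(d)
for n,c in [('proc',(260,139)),('c1',(230,135)),('c2',(290,149))]:
    print(n,W[c[1],c[0]].round(1))
im=d['img'][90:290,60:440]; save(im,'crop_parts.png',2.1)
save(d['img'][95:190,185:335],'board.png',5)
E
```

```text
broad xy [ 418.1 -261.5] size [59.7 61.1] ang 15.8 z 26.7 316
tall xy [555.6 341.3] size [36.1 35.9] ang 0.8 z 34.9 83
low xy [462.8 -10.2] size [37.7 38. ] ang 6.0 z 16.9 96
fan xy [ 562.  -332.7] size [60.1 62.1] ang 18.2 z 23.4 283
turq xy [ 298.9 -242.7] size [59.5 60.1] ang -28.3 z 27.3 230
bottle xy [411.4 268.3] size [18.3 19.6] ang 1.0 z 104.5 65
proc [618.1 -28.   18.6]
c1 [627.9  47.6  16.7]
c2 [ 593.9 -103.7   16.2]
```

View pics/crop_parts.png

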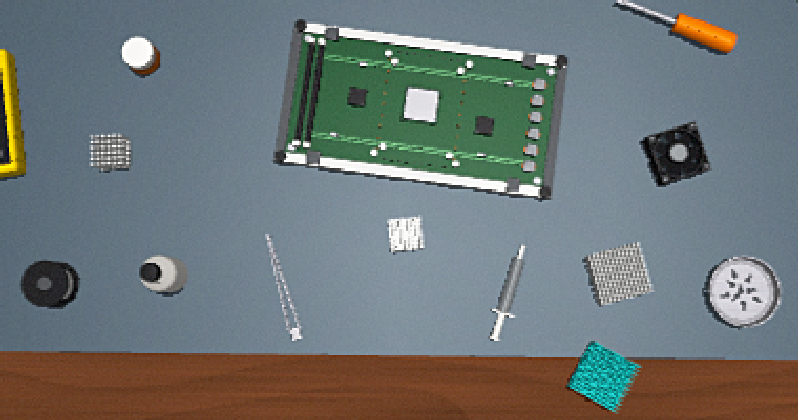

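View pics/board.png

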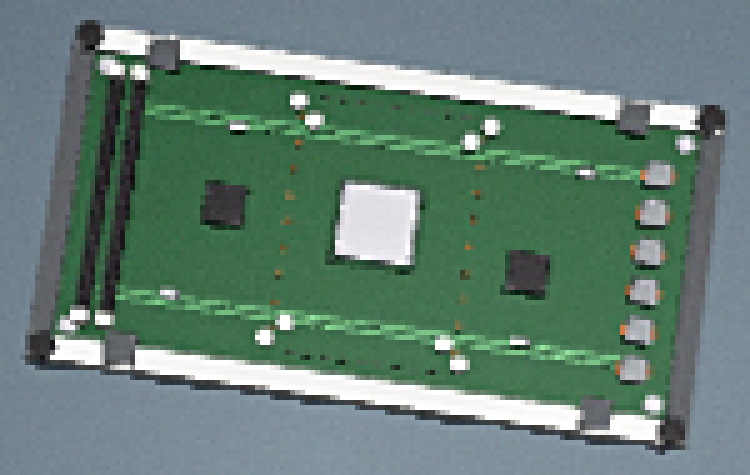

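```bash
cat >> meas.py <<'E'
def ray(d,uv,z):
    f=384/2/np.tan(np.radians(float(d['fovy']))/2)
    M=np.linalg.inv(np.array(d['camera_from_world']))
    r=M[:3,:3]@np.array([(uv[0]-float(d['cx']))/f,(uv[1]-float(d['cy']))/f,1]); o=M[:3,3]
    return (o+r*(z-o[2])/r[2])[:2]
def colour(d,c,r,z,test):
    x,y=c; sub=d['img'][y-r:y+r+1,x-r:x+r+1].astype(int)
    m=test(sub).astype(np.uint8)
    n,l,st,ce=cv2.connectedComponentsWithStats(m,connectivity=4)
    i=1+np.argmin([np.hypot(*(ce[j]-r))-st[j,4]*.05 for j in range(1,n)])
    vv,uu=np.nonzero(l==i)
    P=np.array([ray(d,(u+x-r,v+y-r),z) for u,v in zip(uu,vv)])
    (a,b),s,th=cv2.minAreaRect(P.astype(np.float32))
    return P.mean(0),np.array([a,b]),s,((th+45)%90)-45,len(P)
E
python3 - <<'E'
from meas import *
d=load('top')
dark=lambda s:(s.max(-1)<75)&(s[...,1]-s[...,0]<18)
for n,c,z,t in [('proc',(260,139),19,lambda s:s.min(-1)>150),('c1',(230,136),18,dark),('c2',(290,149),18,dark)]:
    a,b,s,th,k=colour(d,c,13,z,t); print(n,a.round(1),b.round(1),np.round(s,1),round(th,1),k)
# rails: white pixels with z 15..27
W=pts(d); m=(d['img'].min(-1)>170)&(W[...,2]>12)&(W[...,2]<30)&(abs(W[...,0]-612)<110)&(abs(W[...,1]+28)<160)
m=cv2.morphologyEx(m.astype(np.uint8),cv2.MORPH_OPEN,np.ones((3,3)))
n,l,st,ce=cv2.connectedComponentsWithStats(m)
for i in range(1,n):
    if st[i,4]>150:
        P=W[l==i][:,:2].astype(np.float32); vx,vy,x0,y0=cv2.fitLine(P,cv2.DIST_HUBER,0,.01,.01).ravel(); print('comp',st[i],P.mean(0),np.degrees(np.arctan2(-vx*np.sign(vy),abs(vy))))
E
```

```text
proc [617.3 -27.8] [617.5 -28.1] [38.7 37.2] -7.4 222
c1 [627.   48.8] [626.8  48.7] [20.3 20.6] -8.4 64
c2 [ 593.9 -103.9] [ 593.6 -103.8] [19.2 20. ] -10.9 59
comp [224 103  85  16 370] [691.8291   -42.628708] -7.4246516
comp [252 132  16  16 213] [617.40857  -27.538483] 37.39948
```

```bash
cat > st.py <<'E'
from h import *
from scipy.spatial.transform import Rotation as R
def st():
    o=ctrl.get_obs(); r=R.from_rotvec(o['orientation']).as_matrix(); x=r[:,0]
    yaw=np.degrees(np.arctan2(x[1],x[0]))
    return o,r,yaw
def report(target=None,yawt=None):
    o,r,yaw=st(); p=np.array(o['ee_pos'])
    print('t',round(o['t'],2),'p',p.round(1),'jawyaw',round(yaw,2),'q',np.round(o['qpos'],2),'F',np.round(o['ft_force'],1),'w',round(o['width'],1))
    print('down axis',r[:,1].round(3))
    if target is not None: print('delta mm',(np.array(target)-p).round(1),'units',((np.array(target)-p)/80).round(3))
    if yawt is not None:
        dy=((yawt-yaw+90)%180)-90; print('turn deg',round(dy,2),'z units',round(dy/180,4))
        # exact turn incl. levelling
        c=np.radians(yaw+dy); X=np.array([np.cos(c),np.sin(c),0]); Y=np.array([0,0,-1.]); T=np.stack([X,Y,np.cross(X,Y)],1)
        print('turn vec units',(R.from_matrix(T@r.T).as_rotvec()/np.pi).round(4))
if __name__=='__main__':
    import sys
    a=[float(v) for v in sys.argv[1:]]
    report(a[:3] if len(a)>=3 else None,a[3] if len(a)>3 else None)
E
python3 st.py 418 -261.5 120 15.8
```

```text
t 0.1 p [ 204.  -590.2  222. ] jawyaw -70.93 q [-1.26  0.42  1.63  0.    1.09 -0.02] F [ 0.2 -0.4  0.7] w 87.5
down axis [-0.     0.001 -1.   ]
delta mm [ 214.   328.7 -102. ] units [ 2.674  4.109 -1.275]
turn deg 86.73 z units 0.4818
turn vec units [-2.000e-04 -4.000e-04  4.818e-01]
```

Call:
jog_arm --steps '[{"dp": [0.25,0.4,0],"turn": [0,0,0.04],"claw": 1},{"dp": [0.5,0.8,0],"turn": [0,0,0.08],"claw": 1},{"dp": [0.6,0.95,0],"turn": [0,0,0.11],"claw": 1}]'

```text
t: 0.35
ee_pos: [252.9, -510.6, 221.1]
orientation: [-1.454, 0.694, -0.689]
ft_force: [0.4, 0.7, 0.5]
width: 87.8
```

```bash
python3 st.py 418 -261.5 120 15.8
```

```text
t 0.35 p [ 252.9 -510.6  221.1] jawyaw -50.75 q [-1.13  0.35  1.75  0.    1.05 -0.25] F [0.4 0.7 0.5] w 87.8
down axis [-0.001  0.004 -1.   ]
delta mm [ 165.1  249.1 -101.1] units [ 2.064  3.114 -1.264]
turn deg 66.55 z units 0.3697
turn vec units [-0.001  -0.0012  0.3697]
```

Tracking is good, so I'll carry on.

Call:
jog_arm --steps '[{"dp": [0.25,0.4,0],"turn": [0,0,0.04],"claw": 1},{"dp": [0.5,0.8,-0.1],"turn": [0,0,0.08],"claw": 1},{"dp": [0.65,1,-0.2],"turn": [0,0,0.12],"claw": 1}]'

```text
t: 0.6
ee_pos: [305.7, -427.4, 204.8]
orientation: [-1.53, 0.403, -0.397]
ft_force: [-0.2, -1.2, -0.8]
width: 87.9
```

Call:
jog_arm --steps '[{"dp": [0.25,0.4,-0.2],"turn": [0,0,0.04],"claw": 1},{"dp": [0.5,0.8,-0.4],"turn": [0,0,0.08],"claw": 1},{"dp": [0.65,1,-0.5],"turn": [0,0,0.12],"claw": 1}]'

```text
t: 0.85
ee_pos: [357.7, -343.8, 163.1]
orientation: [-1.563, 0.112, -0.101]
ft_force: [0.2, 0.6, -0.0]
width: 87.9
```

```bash
python3 st.py 418 -261.5 80 15.8
```

```text
t 0.85 p [ 357.7 -343.8  163.1] jawyaw -7.77 q [-0.79  0.32  1.95 -0.    0.87 -0.65] F [ 0.2  0.6 -0. ] w 87.9
down axis [-0.007  0.006 -1.   ]
delta mm [ 60.3  82.3 -83.1] units [ 0.754  1.028 -1.039]
turn deg 23.57 z units 0.1309
turn vec units [-0.0015 -0.0024  0.1309]
```

Call:
jog_arm --steps '[{"dp": [0.3,0.4,-0.3],"turn": [0,0,0.04],"claw": 1},{"dp": [0.6,0.8,-0.6],"turn": [0,0,0.08],"claw": 1},{"dp": [0.75,1,-0.8],"turn": [-0.0015,-0.0024,0.131],"claw": 1},{"dp": [0.75,1,-0.8],"turn": [-0.0015,-0.0024,0.131],"claw": 1},{"dp": [0.75,1,-0.8],"turn": [-0.0015,-0.0024,0.131],"claw": 1}]'

```text
t: 1.27
ee_pos: [417.4, -261.6, 97.6]
orientation: [-1.557, -0.218, 0.223]
ft_force: [-0.3, 0.3, 0.4]
width: 87.8
```

```bash
python3 st.py 418 -261.5 5 15.8; python3 - <<'E'
from meas import *
d=grab('side'); save(d['img'][60:250,200:400],'s1.png',4); 
E
```

```text
t 1.27 p [ 417.4 -261.6   97.6] jawyaw 16.09 q [-0.58  0.43  2.   -0.    0.72 -0.86] F [-0.3  0.3  0.4] w 87.8
down axis [-0.003  0.002 -1.   ]
delta mm [  0.6   0.1 -92.6] units [ 0.008  0.002 -1.158]
turn deg -0.29 z units -0.0016
turn vec units [-0.0006 -0.001  -0.0016]
```

View pics/s1.png

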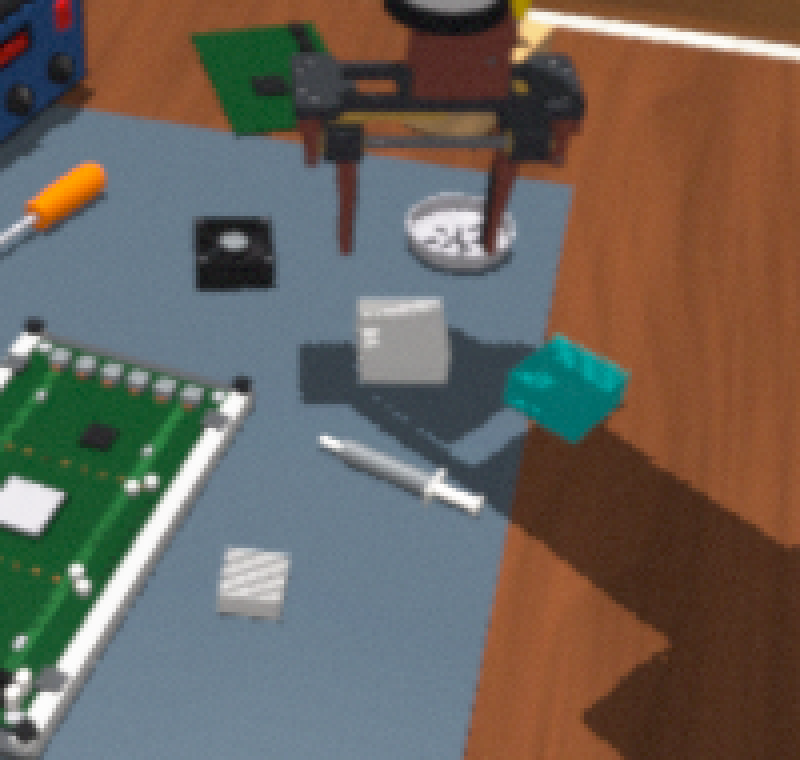

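The fingers straddle above the aluminium broad sink (crop 403,340). The turquoise one at (567,388) is clear, so I'm descending.

Call:
jog_arm --steps '[{"dp": [0,0,-0.3],"turn": [0,0,0],"claw": 1},{"dp": [0,0,-0.6],"turn": [0,0,0],"claw": 1},{"dp": [0.008,0,-0.85],"turn": [0,0,-0.0016],"claw": 1},{"dp": [0.008,0,-0.85],"turn": [-0.0006,-0.001,-0.0016],"claw": 1}]'

```text
t: 1.65
ee_pos: [416.6, -263.1, 28.4]
orientation: [-1.56, -0.209, 0.211]
ft_force: [-0.2, -0.1, 1.0]
width: 88.2
```

Call:
jog_arm --steps '[{"dp": [0,0,-0.15],"turn": [0,0,0],"claw": 1},{"dp": [0,0,-0.3],"turn": [0,0,0],"claw": 1},{"dp": [0,0,-0.3],"turn": [0,0,0],"claw": 1}]'

```text
t: 1.9
ee_pos: [415.9, -263.4, 3.8]
orientation: [-1.559, -0.207, 0.211]
ft_force: [-0.2, 0.6, 0.3]
width: 88.1
```

```bash
python3 st.py 418 -261.5 5 15.8
```

```text
t 1.9 p [ 415.9 -263.4    3.8] jawyaw 15.25 q [-0.59  0.61  2.02 -0.    0.52 -0.85] F [-0.2  0.6  0.3] w 88.1
down axis [-0.002  0.001 -1.   ]
delta mm [2.1 1.9 1.2] units [0.026 0.023 0.015]
turn deg 0.55 z units 0.003
turn vec units [-0.0004 -0.0008  0.003 ]
```

Call:
jog_arm --steps '[{"dp": [0.026,0.023,0.01],"turn": [0,0,0.003],"claw": 1},{"dp": [0.026,0.023,0.01],"turn": [0,0,0.003],"claw": 1},{"dp": [0.026,0.023,0.01],"turn": [0,0,0.003],"claw": 0},{"dp": [0.026,0.023,0.01],"turn": [0,0,0.003],"claw": 0},{"dp": [0.026,0.023,0.01],"turn": [0,0,0.003],"claw": 0},{"dp": [0.026,0.023,0.01],"turn": [0,0,0.003],"claw": 0},{"dp": [0.026,0.023,0.01],"turn": [0,0,0.003],"claw": 0},{"dp": [0.026,0.023,0.01],"turn": [0,0,0.003],"claw": 0}]'

```text
t: 2.57
ee_pos: [418.2, -261.6, 4.8]
orientation: [-1.559, -0.215, 0.218]
ft_force: [-0.2, 1.1, 3.3]
width: 59.9
```

```bash
python3 st.py 418 -261.5 5 15.8
```

```text
t 2.57 p [ 418.2 -261.6    4.8] jawyaw 15.79 q [-0.58  0.61  2.02 -0.    0.52 -0.86] F [-0.2  1.1  3.3] w 59.9
down axis [-0.002  0.001 -1.   ]
delta mm [-0.2  0.1  0.2] units [-0.002  0.001  0.002]
turn deg 0.01 z units 0.0
turn vec units [-0.0004 -0.0006  0.    ]
```

Call:
jog_arm --steps '[{"dp": [0,0,0.2],"turn": [0,0,0],"claw": 0},{"dp": [0,0,0.6],"turn": [0,0,0],"claw": 0},{"dp": [0,0,1],"turn": [0,0,0],"claw": 0},{"dp": [0,0,1],"turn": [0,0,0],"claw": 0}]'

```text
t: 2.9
ee_pos: [420.7, -263.2, 89.1]
orientation: [-1.563, -0.219, 0.214]
ft_force: [1.3, 0.9, -0.9]
width: 59.6
```

Call:
jog_arm --steps '[{"dp": [0.25,0.3,0],"turn": [0,0,-0.01],"claw": 0},{"dp": [0.5,0.6,0],"turn": [0,0,-0.03],"claw": 0},{"dp": [0.8,0.95,0],"turn": [0,0,-0.045],"claw": 0}]'

```text
t: 3.15
ee_pos: [484.6, -186.9, 89.0]
orientation: [-1.572, -0.104, 0.099]
ft_force: [0.3, -0.9, -1.6]
width: 59.5
```

Call:
jog_arm --steps '[{"dp": [0.3,0.35,0],"turn": [0,0,-0.015],"claw": 0},{"dp": [0.6,0.7,0],"turn": [0,0,-0.03],"claw": 0},{"dp": [0.85,1,0],"turn": [0,0,-0.045],"claw": 0}]'

```text
t: 3.4
ee_pos: [553.5, -105.0, 88.2]
orientation: [-1.575, 0.009, -0.013]
ft_force: [0.7, 0.5, -2.6]
width: 59.5
```

```bash
python3 st.py 617.4 -27.9 85 -7.4
```

```text
t 3.4 p [ 553.5 -105.    88.2] jawyaw -0.81 q [-0.21  0.52  1.85 -0.    0.77 -0.19] F [ 0.7  0.5 -2.6] w 59.5
down axis [ 0.002 -0.004 -1.   ]
delta mm [63.9 77.1 -3.2] units [ 0.799  0.963 -0.04 ]
turn deg -6.59 z units -0.0366
turn vec units [ 0.0012  0.0007 -0.0366]
```

Call:
jog_arm --steps '[{"dp": [0.27,0.32,0],"turn": [0,0,-0.012],"claw": 0},{"dp": [0.55,0.64,0],"turn": [0,0,-0.024],"claw": 0},{"dp": [0.8,0.96,0],"turn": [0.001,0.0005,-0.0366],"claw": 0},{"dp": [0.8,0.96,0],"turn": [0.001,0.0005,-0.0366],"claw": 0},{"dp": [0.8,0.96,0],"turn": [0.001,0.0005,-0.0366],"claw": 0}]'

```text
t: 3.82
ee_pos: [617.6, -26.8, 87.0]
orientation: [-1.569, 0.099, -0.099]
ft_force: [-0.2, -1.0, -1.0]
width: 60.3
```

```bash
python3 st.py 617.4 -27.9 27 -7.4;  python3 - <<'E'
from meas import *
d=grab('side'); save(d['img'][60:280,100:350],'s2.png',3); 
d=grab('top'); save(d['img'][60:220,160:360],'t2.png',4); 
E
```

```text
t 3.82 p [617.6 -26.8  87. ] jawyaw -7.23 q [-0.06  0.59  1.72 -0.    0.83  0.06] F [-0.2 -1.  -1. ] w 60.3
down axis [-0.    -0.001 -1.   ]
delta mm [ -0.2  -1.1 -60. ] units [-0.002 -0.014 -0.75 ]
turn deg -0.17 z units -0.001
turn vec units [ 0.0003 -0.0001 -0.001 ]
```

View pics/s2.png

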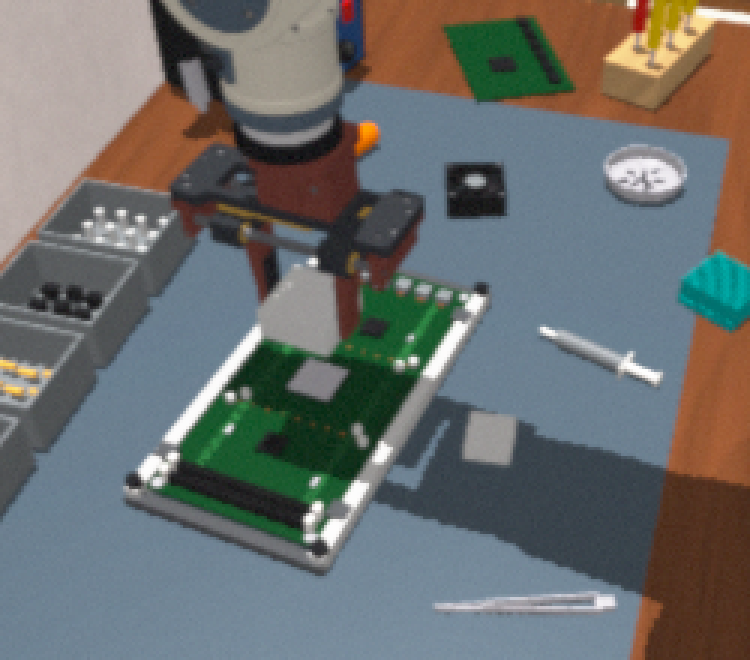

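View pics/t2.png

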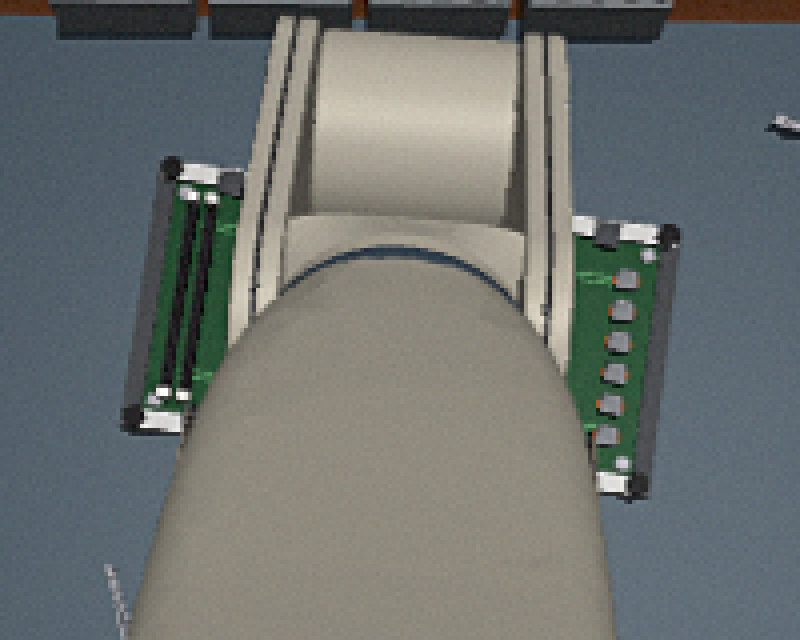

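```bash
 python3 - <<'E'
from meas import *
d=load('side'); W=pts(d)
save(d['img'][130:190,170:240],'s2b.png',10)
m=(W[...,2]>45)&(W[...,2]<130)&(abs(W[...,0]-617)<32)&(W[...,1]>-75)&(W[...,1]<40)
for v in range(144,182,3):
    print(v,[tuple(W[v,u].round().astype(int)) if m[v,u] else 0 for u in range(186,222,5)])
P=W[m]; print(P.min(0),P.max(0))
E
```

```text
144 [0, 0, 0, 0, 0, 0, 0, 0]
147 [0, 0, 0, 0, 0, 0, 0, 0]
150 [0, (np.int64(646), np.int64(-30), np.int64(127)), (np.int64(644), np.int64(-52), np.int64(110)), (np.int64(632), np.int64(-55), np.int64(110)), (np.int64(621), np.int64(-60), np.int64(109)), 0, 0, 0]
153 [0, (np.int64(646), np.int64(-28), np.int64(119)), (np.int64(639), np.int64(-41), np.int64(111)), (np.int64(628), np.int64(-43), np.int64(111)), (np.int64(617), np.int64(-47), np.int64(111)), (np.int64(605), np.int64(-51), np.int64(111)), 0, 0]
156 [0, (np.int64(647), np.int64(-27), np.int64(111)), (np.int64(634), np.int64(-28), np.int64(113)), (np.int64(624), np.int64(-33), np.int64(112)), (np.int64(613), np.int64(-37), np.int64(111)), (np.int64(601), np.int64(-40), np.int64(111)), 0, 0]
159 [0, (np.int64(643), np.int64(-17), np.int64(110)), (np.int64(632), np.int64(-21), np.int64(110)), (np.int64(620), np.int64(-23), np.int64(111)), (np.int64(608), np.int64(-24), np.int64(113)), (np.int64(597), np.int64(-30), np.int64(111)), 0, 0]
162 [0, (np.int64(641), np.int64(-11), np.int64(107)), (np.int64(628), np.int64(-12), np.i
[... 555 characters left out ...]
(600), np.int64(-1), np.int64(107)), (np.int64(590), np.int64(-8), np.int64(104)), 0, 0]
171 [0, (np.int64(638), np.int64(1), np.int64(90)), (np.int64(624), np.int64(2), np.int64(94)), (np.int64(611), np.int64(4), np.int64(99)), (np.int64(598), np.int64(4), np.int64(103)), (np.int64(590), np.int64(-5), np.int64(97)), 0, 0]
174 [0, 0, (np.int64(627), np.int64(-1), np.int64(81)), (np.int64(611), np.int64(4), np.int64(90)), (np.int64(599), np.int64(4), np.int64(93)), (np.int64(590), np.int64(-4), np.int64(88)), 0, 0]
177 [0, 0, 0, 0, (np.int64(599), np.int64(6), np.int64(85)), 0, 0, 0]
180 [0, 0, 0, 0, 0, 0, 0, 0]
[585.01683772 -60.60236429  81.42008384] [648.84629745   8.62244545 129.73193029]
```

View pics/s2b.png

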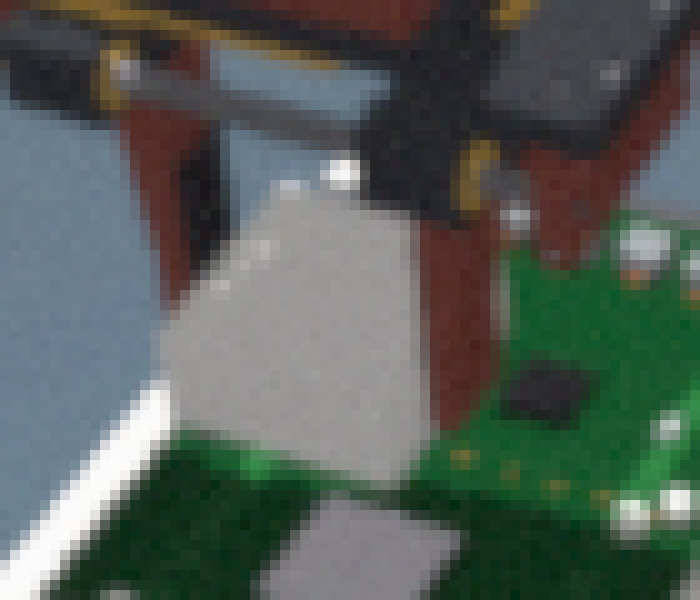

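The side view shows the sink level in the jaws: its top is at z≈110 as expected and its y extent is centred. I'm lowering it.

Call:
jog_arm --steps '[{"dp": [0,-0.014,-0.25],"turn": [0,0,0],"claw": 0},{"dp": [0,-0.014,-0.5],"turn": [0,0,-0.001],"claw": 0},{"dp": [0,-0.014,-0.7],"turn": [0,0,-0.001],"claw": 0},{"dp": [0,-0.014,-0.72],"turn": [0,0,-0.001],"claw": 0},{"dp": [0,-0.014,-0.72],"turn": [0,0,-0.001],"claw": 0}]'

```text
t: 4.33
ee_pos: [614.3, -30.7, 28.5]
orientation: [-1.569, 0.108, -0.101]
ft_force: [-0.3, 0.2, -0.5]
width: 60.0
```

```bash
python3 st.py 617.4 -27.9 24.5 -7.4
```

```text
t 4.33 p [614.3 -30.7  28.5] jawyaw -7.62 q [-0.07  0.68  1.74 -0.    0.73  0.07] F [-0.3  0.2 -0.5] w 60.0
down axis [-0.005 -0.001 -1.   ]
delta mm [ 3.1  2.8 -4. ] units [ 0.038  0.035 -0.05 ]
turn deg 0.22 z units 0.0012
turn vec units [ 0.0002 -0.0016  0.0012]
```

Call:
jog_arm --steps '[{"dp": [0.038,0.035,0],"turn": [0,-0.0016,0.001],"claw": 0},{"dp": [0.038,0.035,-0.02],"turn": [0,-0.0016,0.001],"claw": 0},{"dp": [0.038,0.035,-0.045],"turn": [0,-0.0016,0.001],"claw": 0},{"dp": [0.038,0.035,-0.045],"turn": [0,-0.0016,0.001],"claw": 0}]'

```text
t: 4.67
ee_pos: [617.7, -27.9, 25.4]
orientation: [-1.569, 0.101, -0.103]
ft_force: [-0.5, -0.0, -0.8]
width: 59.7
```

```bash
python3 st.py 617.4 -27.9 24 -7.4
```

```text
t 4.67 p [617.7 -27.9  25.4] jawyaw -7.44 q [-0.06  0.68  1.74 -0.    0.72  0.07] F [-0.5 -0.  -0.8] w 59.7
down axis [ 0.001 -0.001 -1.   ]
delta mm [-0.3  0.  -1.4] units [-0.003  0.001 -0.017]
turn deg 0.04 z units 0.0002
turn vec units [0.0003 0.0003 0.0002]
```

Call:
jog_arm --steps '[{"dp": [0,0,-0.012],"turn": [0,0,0],"claw": 0},{"dp": [0,0,-0.018],"turn": [0,0,0],"claw": 0},{"dp": [0,0,-0.018],"turn": [0,0,0],"claw": 0}]'

```text
t: 4.92
ee_pos: [617.7, -27.9, 24.0]
orientation: [-1.569, 0.101, -0.103]
ft_force: [0.1, -0.4, -0.7]
width: 59.7
```

```bash
python3 st.py 617.4 -27.9 24 -7.4
```

```text
t 4.92 p [617.7 -27.9  24. ] jawyaw -7.43 q [-0.06  0.68  1.74 -0.    0.72  0.07] F [ 0.1 -0.4 -0.7] w 59.7
down axis [ 0.001 -0.001 -1.   ]
delta mm [-0.3  0.  -0. ] units [-0.004  0.    -0.001]
turn deg 0.03 z units 0.0001
turn vec units [0.0003 0.0004 0.0001]
```

No contact yet, so I'll go a touch lower.

Call:
jog_arm --steps '[{"dp": [0,0,-0.01],"turn": [0,0,0],"claw": 0},{"dp": [0,0,-0.015],"turn": [0,0,0],"claw": 0},{"dp": [0,0,-0.015],"turn": [0,0,0],"claw": 0}]'

```text
t: 5.17
ee_pos: [617.8, -27.9, 23.9]
orientation: [-1.569, 0.101, -0.103]
ft_force: [-3.6, 0.7, 8.1]
width: 59.7
```

Call:
jog_arm --steps '[{"dp": [0,0,0],"turn": [0,0,0],"claw": 0.75},{"dp": [0,0,0],"turn": [0,0,0],"claw": 0.85},{"dp": [0,0,0],"turn": [0,0,0],"claw": 0.95},{"dp": [0,0,0],"turn": [0,0,0],"claw": 0.95},{"dp": [0,0,0.2],"turn": [0,0,0],"claw": 0.95},{"dp": [0,0,0.6],"turn": [0,0,0],"claw": 0.95},{"dp": [0,0,1],"turn": [0,0,0],"claw": 1},{"dp": [0,0,1],"turn": [0,0,0],"claw": 1}]'

```text
t: 5.83
ee_pos: [621.5, -28.1, 109.4]
orientation: [-1.569, 0.094, -0.11]
ft_force: [2.3, 0.4, 1.6]
width: 87.9
```

```bash
python3 st.py 562 -332.7 103 18.2
```

```text
t 5.83 p [621.5 -28.1 109.4] jawyaw -7.43 q [-0.06  0.56  1.71 -0.    0.86  0.07] F [2.3 0.4 1.6] w 87.9
down axis [ 0.01  -0.001 -1.   ]
delta mm [ -59.5 -304.6   -6.4] units [-0.744 -3.807 -0.08 ]
turn deg 25.63 z units 0.1424
turn vec units [-0.0003  0.0032  0.1424]
```

Call:
jog_arm --steps '[{"dp": [-0.09,-0.48,0],"turn": [0,0,0.018],"claw": 1},{"dp": [-0.19,-1,0],"turn": [0,0,0.036],"claw": 1},{"dp": [-0.19,-1,0],"turn": [0,0,0.036],"claw": 1}]'

```text
t: 6.08
ee_pos: [605.6, -113.1, 109.7]
orientation: [-1.573, 0.005, -0.021]
ft_force: [0.2, -0.7, -0.1]
width: 88.1
```

Call:
jog_arm --steps '[{"dp": [-0.09,-0.48,0],"turn": [0,0,0.018],"claw": 1},{"dp": [-0.19,-1,0],"turn": [0,0,0.036],"claw": 1},{"dp": [-0.19,-1,0],"turn": [0,0,0.036],"claw": 1}]'

```text
t: 6.33
ee_pos: [589.4, -198.2, 109.4]
orientation: [-1.572, -0.084, 0.067]
ft_force: [0.1, -0.3, 0.3]
width: 87.5
```

Call:
jog_arm --steps '[{"dp": [-0.09,-0.48,0],"turn": [0,0,0.018],"claw": 1},{"dp": [-0.19,-1,0],"turn": [0,0,0.036],"claw": 1},{"dp": [-0.19,-1,0],"turn": [0,0,0.036],"claw": 1}]'

```text
t: 6.58
ee_pos: [573.4, -283.4, 109.2]
orientation: [-1.569, -0.172, 0.154]
ft_force: [-0.1, -1.1, 0.2]
width: 87.8
```

```bash
python3 st.py 562 -332.7 60 18.2; python3 - <<'E'
from meas import *
d=grab('top'); save(d['img'][60:260,160:440],'t3.png',2.8)
for n,c,z in [('broad',(260,135),47)]:
    show(d,[(n,c,z)])
E
```

```text
t 6.58 p [ 573.4 -283.4  109.2] jawyaw 11.86 q [-0.48  0.58  1.67  0.    0.88 -0.69] F [-0.1 -1.1  0.2] w 87.8
down axis [ 0.012 -0.003 -1.   ]
delta mm [-11.4 -49.3 -49.2] units [-0.142 -0.617 -0.615]
turn deg 6.34 z units 0.0352
turn vec units [0.0007 0.0038 0.0352]
broad xy [616.9 -28.1] size [59.9 60.4] ang -7.7 z 46.0 203
```

View pics/t3.png

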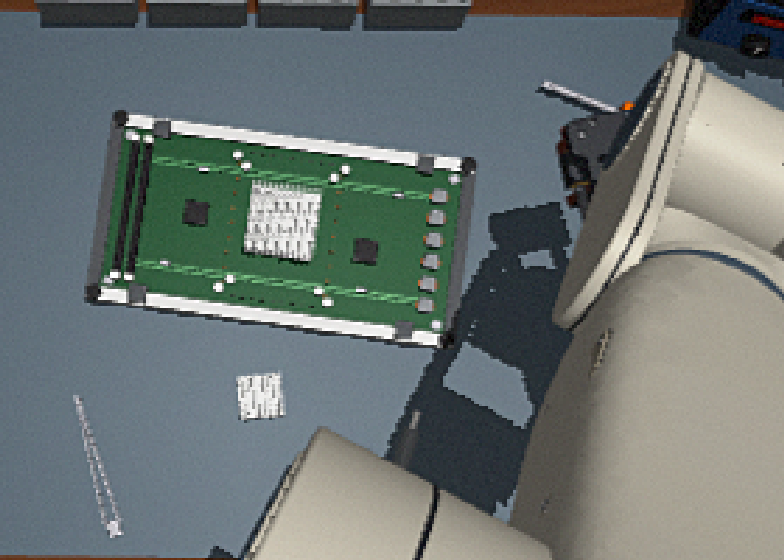

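The broad sink is seated at (616.9,-28.1), yaw -7.7°, with its top reading 46 (readings run about 1 mm low). Next is the fan.

Call:
jog_arm --steps '[{"dp": [-0.07,-0.3,0],"turn": [0,0,0.018],"claw": 1},{"dp": [-0.142,-0.617,-0.2],"turn": [0.0007,0.0038,0.0352],"claw": 1},{"dp": [-0.142,-0.617,-0.6],"turn": [0.0007,0.0038,0.0352],"claw": 1},{"dp": [-0.142,-0.617,-0.6],"turn": [0.0007,0.0038,0.0352],"claw": 1}]'

```text
t: 6.97
ee_pos: [559.2, -328.8, 56.0]
orientation: [-1.55, -0.24, 0.249]
ft_force: [-1.2, 1.3, -1.9]
width: 87.6
```

```bash
python3 st.py 562 -332.7 5 18.2
```

```text
t 6.97 p [ 559.2 -328.8   56. ] jawyaw 17.87 q [-0.55  0.67  1.65  0.    0.83 -0.86] F [-1.2  1.3 -1.9] w 87.6
down axis [-0.007  0.006 -1.   ]
delta mm [  2.8  -3.9 -51. ] units [ 0.035 -0.049 -0.637]
turn deg 0.33 z units 0.0018
turn vec units [-0.0018 -0.0023  0.0019]
```

Call:
jog_arm --steps '[{"dp": [0.035,-0.049,0],"turn": [-0.0018,-0.0023,0.0018],"claw": 1},{"dp": [0.035,-0.049,-0.25],"turn": [-0.0018,-0.0023,0.0018],"claw": 1},{"dp": [0.035,-0.049,-0.5],"turn": [-0.0018,-0.0023,0.0018],"claw": 1},{"dp": [0.035,-0.049,-0.62],"turn": [-0.0018,-0.0023,0.0018],"claw": 1},{"dp": [0.035,-0.049,-0.62],"turn": [-0.0018,-0.0023,0.0018],"claw": 1}]'

```text
t: 7.38
ee_pos: [561.4, -331.0, 5.1]
orientation: [-1.554, -0.248, 0.251]
ft_force: [-0.1, -0.3, -0.4]
width: 87.7
```

```bash
python3 st.py 562 -332.7 5 18.2
```

```text
t 7.38 p [ 561.4 -331.     5.1] jawyaw 18.23 q [-0.55  0.75  1.65  0.    0.74 -0.87] F [-0.1 -0.3 -0.4] w 87.7
down axis [-0.003  0.002 -1.   ]
delta mm [ 0.6 -1.7 -0.1] units [ 0.008 -0.022 -0.001]
turn deg -0.03 z units -0.0002
turn vec units [-0.0005 -0.0008 -0.0002]
```

Call:
jog_arm --steps '[{"dp": [0.008,-0.022,0],"turn": [-0.0005,-0.0008,0],"claw": 1},{"dp": [0.008,-0.022,0],"turn": [-0.0005,-0.0008,0],"claw": 1},{"dp": [0.008,-0.022,0],"turn": [-0.0005,-0.0008,0],"claw": 0},{"dp": [0.008,-0.022,0],"turn": [-0.0005,-0.0008,0],"claw": 0},{"dp": [0.008,-0.022,0],"turn": [-0.0005,-0.0008,0],"claw": 0},{"dp": [0.008,-0.022,0],"turn": [-0.0005,-0.0008,0],"claw": 0},{"dp": [0.008,-0.022,0],"turn": [-0.0005,-0.0008,0],"claw": 0},{"dp": [0.008,-0.022,0],"turn": [-0.0005,-0.0008,0],"claw": 0}]'

```text
t: 8.05
ee_pos: [562.2, -332.9, 5.5]
orientation: [-1.557, -0.25, 0.249]
ft_force: [-0.8, -0.7, 3.3]
width: 60.2
```

Call:
jog_arm --steps '[{"dp": [0,0,0.2],"turn": [0,0,0],"claw": 0},{"dp": [0,0,0.6],"turn": [0,0,0],"claw": 0},{"dp": [0,0,1],"turn": [0,0,0],"claw": 0},{"dp": [0,0,1],"turn": [0,0,0],"claw": 0}]'

```text
t: 8.38
ee_pos: [565.4, -334.9, 91.3]
orientation: [-1.562, -0.255, 0.244]
ft_force: [1.6, -1.2, -0.6]
width: 60.1
```

```bash
python3 st.py 617 -28 100 -7.6
```

```text
t 8.38 p [ 565.4 -334.9   91.3] jawyaw 18.22 q [-0.55  0.62  1.64  0.    0.87 -0.87] F [ 1.6 -1.2 -0.6] w 60.1
down axis [ 0.008 -0.005 -1.   ]
delta mm [ 51.6 306.9   8.7] units [0.646 3.836 0.109]
turn deg -25.82 z units -0.1435
turn vec units [ 0.0021  0.0021 -0.1434]
```

Call:
jog_arm --steps '[{"dp": [0.08,0.48,0.1],"turn": [0,0,-0.018],"claw": 0},{"dp": [0.16,0.95,0.1],"turn": [0,0,-0.036],"claw": 0},{"dp": [0.16,0.95,0.1],"turn": [0,0,-0.036],"claw": 0}]'

```text
t: 8.63
ee_pos: [578.5, -254.0, 99.4]
orientation: [-1.569, -0.166, 0.156]
ft_force: [-0.6, 0.4, -1.7]
width: 59.5
```

Call:
jog_arm --steps '[{"dp": [0.08,0.48,0],"turn": [0,0,-0.018],"claw": 0},{"dp": [0.16,0.95,0],"turn": [0,0,-0.036],"claw": 0},{"dp": [0.16,0.95,0],"turn": [0,0,-0.036],"claw": 0}]'

```text
t: 8.88
ee_pos: [591.2, -172.5, 98.5]
orientation: [-1.572, -0.076, 0.069]
ft_force: [0.1, 0.2, -1.0]
width: 59.8
```

Call:
jog_arm --steps '[{"dp": [0.08,0.48,0],"turn": [0,0,-0.018],"claw": 0},{"dp": [0.16,0.95,0],"turn": [0,0,-0.036],"claw": 0},{"dp": [0.16,0.95,0],"turn": [0,0,-0.036],"claw": 0}]'

```text
t: 9.13
ee_pos: [604.3, -91.4, 97.8]
orientation: [-1.572, 0.012, -0.017]
ft_force: [0.1, -0.1, -0.5]
width: 60.1
```

```bash
python3 st.py 617 -28 100 -7.6
```

```text
t 9.13 p [604.3 -91.4  97.8] jawyaw -1.06 q [-0.17  0.56  1.74 -0.    0.84 -0.15] F [ 0.1 -0.1 -0.5] w 60.1
down axis [ 0.003 -0.002 -1.   ]
delta mm [12.7 63.4  2.2] units [0.159 0.792 0.027]
turn deg -6.54 z units -0.0363
turn vec units [ 0.0005  0.0011 -0.0363]
```

Call:
jog_arm --steps '[{"dp": [0.08,0.4,0],"turn": [0,0,-0.018],"claw": 0},{"dp": [0.159,0.792,0],"turn": [0.0005,0.001,-0.0363],"claw": 0},{"dp": [0.159,0.792,0],"turn": [0.0005,0.001,-0.0363],"claw": 0},{"dp": [0.159,0.792,-0.2],"turn": [0.0005,0.001,-0.0363],"claw": 0},{"dp": [0.159,0.792,-0.4],"turn": [0.0005,0.001,-0.0363],"claw": 0},{"dp": [0.159,0.792,-0.4],"turn": [0.0005,0.001,-0.0363],"claw": 0},{"dp": [0.159,0.792,-0.4],"turn": [0.0005,0.001,-0.0363],"claw": 0}]'

```text
t: 9.72
ee_pos: [616.0, -28.8, 64.8]
orientation: [-1.569, 0.105, -0.102]
ft_force: [0.6, -0.7, -0.5]
width: 60.0
```

```bash
python3 st.py 617 -28 53 -7.6
```

```text
t 9.72 p [616.  -28.8  64.8] jawyaw -7.55 q [-0.07  0.62  1.73 -0.    0.79  0.07] F [ 0.6 -0.7 -0.5] w 60.0
down axis [-0.003 -0.    -1.   ]
delta mm [  1.    0.8 -11.8] units [ 0.013  0.01  -0.147]
turn deg -0.05 z units -0.0003
turn vec units [ 0.0001 -0.0008 -0.0003]
```

Call:
jog_arm --steps '[{"dp": [0.014,0.012,-0.05],"turn": [0,-0.0008,0],"claw": 0},{"dp": [0.016,0.012,-0.1],"turn": [0,-0.001,0],"claw": 0},{"dp": [0.016,0.012,-0.14],"turn": [0,-0.001,0],"claw": 0},{"dp": [0.016,0.012,-0.14],"turn": [0,-0.001,0],"claw": 0}]'

```text
t: 10.05
ee_pos: [617.0, -28.1, 53.2]
orientation: [-1.568, 0.103, -0.104]
ft_force: [0.4, -0.3, -1.0]
width: 59.7
```

```bash
python3 st.py 617 -28 52.5 -7.6
```

```text
t 10.05 p [617.  -28.1  53.2] jawyaw -7.56 q [-0.06  0.64  1.73 -0.    0.77  0.07] F [ 0.4 -0.3 -1. ] w 59.7
down axis [ 0. -0. -1.]
delta mm [-0.   0.1 -0.7] units [-0.     0.001 -0.008]
turn deg -0.04 z units -0.0002
turn vec units [ 0.      0.     -0.0002]
```

Call:
jog_arm --steps '[{"dp": [0,0,-0.01],"turn": [0,0,0],"claw": 0},{"dp": [0,0,-0.015],"turn": [0,0,0],"claw": 0},{"dp": [0,0,-0.015],"turn": [0,0,0],"claw": 0}]'

```text
t: 10.3
ee_pos: [617.2, -28.2, 52.5]
orientation: [-1.569, 0.103, -0.104]
ft_force: [-1.7, -0.5, 3.2]
width: 59.6
```

Call:
jog_arm --steps '[{"dp": [0,0,0],"turn": [0,0,0],"claw": 0.75},{"dp": [0,0,0],"turn": [0,0,0],"claw": 0.85},{"dp": [0,0,0],"turn": [0,0,0],"claw": 0.95},{"dp": [0,0,0],"turn": [0,0,0],"claw": 0.95},{"dp": [0,0,0.2],"turn": [0,0,0],"claw": 0.95},{"dp": [0,0,0.6],"turn": [0,0,0],"claw": 0.95},{"dp": [0,0,0.8],"turn": [0,0,0],"claw": 0.8},{"dp": [0,0,0.8],"turn": [0,0,0],"claw": 0.8}]'

```text
t: 10.97
ee_pos: [619.8, -28.3, 120.2]
orientation: [-1.569, 0.098, -0.109]
ft_force: [1.1, -0.5, 1.0]
width: 73.7
```

```bash
python3 st.py 462.8 -10.2 90 6
```

```text
t 10.97 p [619.8 -28.3 120.2] jawyaw -7.54 q [-0.06  0.54  1.71 -0.    0.88  0.07] F [ 1.1 -0.5  1. ] w 73.7
down axis [ 0.007 -0.001 -1.   ]
delta mm [-157.    18.1  -30.2] units [-1.963  0.226 -0.377]
turn deg 13.54 z units 0.0752
turn vec units [-0.      0.0022  0.0752]
```

Call:
jog_arm --steps '[{"dp": [-0.5,0.06,0],"turn": [0,0,0.018],"claw": 0.75},{"dp": [-1,0.12,0],"turn": [0,0.002,0.038],"claw": 0.75},{"dp": [-1,0.12,0],"turn": [0,0.002,0.038],"claw": 0.75}]'

```text
t: 11.22
ee_pos: [530.1, -17.8, 117.7]
orientation: [-1.57, 0.016, 0.002]
ft_force: [-0.3, -0.2, -0.6]
width: 65.7
```

Call:
jog_arm --steps '[{"dp": [-0.5,0.05,0],"turn": [0,0,0.018],"claw": 0.75},{"dp": [-0.92,0.1,-0.2],"turn": [0,0,0.037],"claw": 0.75},{"dp": [-0.92,0.1,-0.5],"turn": [0,0,0.037],"claw": 0.75},{"dp": [-0.92,0.1,-0.8],"turn": [0,0,0.037],"claw": 0.75},{"dp": [-0.92,0.1,-0.8],"turn": [0,0,0.037],"claw": 0.75}]'

```text
t: 11.63
ee_pos: [453.1, -9.6, 50.3]
orientation: [-1.569, -0.07, 0.098]
ft_force: [-0.0, -0.0, -0.6]
width: 66.2
```

```bash
python3 st.py 462.8 -10.2 4 6; python3 - <<'E'
from meas import *
d=grab('side'); save(d['img'][60:280,100:350],'s4.png',3); 
E
```

```text
t 11.63 p [453.1  -9.6  50.3] jawyaw 6.14 q [-0.05  0.49  2.09 -0.    0.59 -0.15] F [-0.  -0.  -0.6] w 66.2
down axis [-0.018 -0.    -1.   ]
delta mm [  9.7  -0.6 -46.3] units [ 0.121 -0.007 -0.579]
turn deg -0.14 z units -0.0008
turn vec units [ 0.0002 -0.0057 -0.0008]
```

View pics/s4.png

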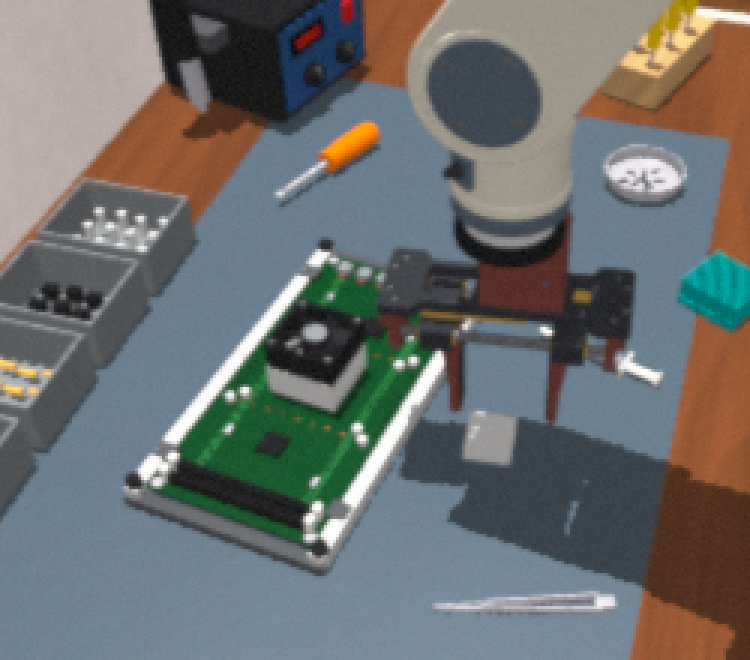

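The fan sits flat on the broad sink (crop 316,330). I'll correct x, then go down over the low sink.

Call:
jog_arm --steps '[{"dp": [0.121,-0.007,0],"turn": [0,-0.0057,-0.0008],"claw": 0.75},{"dp": [0.121,-0.007,0],"turn": [0,-0.0057,-0.0008],"claw": 0.75},{"dp": [0.121,-0.007,-0.2],"turn": [0,-0.0057,-0.0008],"claw": 0.75},{"dp": [0.121,-0.007,-0.4],"turn": [0,-0.0057,-0.0008],"claw": 0.75},{"dp": [0.121,-0.007,-0.4],"turn": [0,-0.0057,-0.0008],"claw": 0.75},{"dp": [0.121,-0.007,-0.4],"turn": [0,-0.0057,-0.0008],"claw": 0.75}]'

```text
t: 12.18
ee_pos: [464.7, -10.3, 20.3]
orientation: [-1.57, -0.084, 0.081]
ft_force: [-0.3, -0.6, 0.4]
width: 65.7
```

```bash
python3 st.py 462.8 -10.2 4 6
```

```text
t 12.18 p [464.7 -10.3  20.3] jawyaw 5.99 q [-0.05  0.55  2.08 -0.    0.51 -0.15] F [-0.3 -0.6  0.4] w 65.7
down axis [ 0.002 -0.001 -1.   ]
delta mm [ -1.9   0.1 -16.3] units [-0.024  0.002 -0.203]
turn deg 0.01 z units 0.0001
turn vec units [0.0002 0.0006 0.0001]
```

Call:
jog_arm --steps '[{"dp": [-0.022,0,-0.1],"turn": [0,0,0],"claw": 0.75},{"dp": [-0.022,0,-0.2],"turn": [0,0,0],"claw": 0.75},{"dp": [-0.022,0,-0.2],"turn": [0,0,0],"claw": 0.75},{"dp": [-0.022,0,-0.2],"turn": [0,0,0],"claw": 0.75},{"dp": [-0.022,0,-0.2],"turn": [0,0,0],"claw": 0},{"dp": [-0.022,0,-0.2],"turn": [0,0,0],"claw": 0},{"dp": [-0.022,0,-0.2],"turn": [0,0,0],"claw": 0},{"dp": [-0.022,0,-0.2],"turn": [0,0,0],"claw": 0},{"dp": [-0.022,0,-0.2],"turn": [0,0,0],"claw": 0},{"dp": [-0.022,0,-0.2],"turn": [0,0,0],"claw": 0}]'

```text
t: 13.02
ee_pos: [463.1, -10.3, 4.4]
orientation: [-1.57, -0.084, 0.08]
ft_force: [0.6, -0.8, 1.9]
width: 38.1
```

```bash
python3 st.py 462.8 -10.2 4 6
```

```text
t 13.02 p [463.1 -10.3   4.4] jawyaw 5.99 q [-0.05  0.59  2.08 -0.    0.47 -0.15] F [ 0.6 -0.8  1.9] w 38.1
down axis [ 0.002 -0.001 -1.   ]
delta mm [-0.3  0.1 -0.4] units [-0.004  0.002 -0.005]
turn deg 0.01 z units 0.0001
turn vec units [0.0002 0.0007 0.0001]
```

Call:
jog_arm --steps '[{"dp": [0,0,0.2],"turn": [0,0,0],"claw": 0},{"dp": [0,0,0.6],"turn": [0,0,0],"claw": 0},{"dp": [0,0,1],"turn": [0,0,0],"claw": 0},{"dp": [0,0,1],"turn": [0,0,0],"claw": 0},{"dp": [0,-0.3,1],"turn": [0,0,-0.01],"claw": 0},{"dp": [0.3,-0.6,1],"turn": [0,0,-0.03],"claw": 0},{"dp": [0.6,-0.9,1],"turn": [0,0,-0.04],"claw": 0}]'

```text
t: 13.6
ee_pos: [510.5, -82.8, 84.4]
orientation: [-1.571, 0.017, -0.019]
ft_force: [1.1, -0.2, 0.4]
width: 37.7
```

```bash
python3 st.py 593.8 -103.8 84 -7.4
```

```text
t 13.6 p [510.5 -82.8  84.4] jawyaw -1.33 q [-0.18  0.48  1.95 -0.    0.71 -0.16] F [ 1.1 -0.2  0.4] w 37.7
down axis [ 0.001 -0.001 -1.   ]
delta mm [ 83.3 -21.   -0.4] units [ 1.042 -0.262 -0.004]
turn deg -6.07 z units -0.0337
turn vec units [ 0.0002  0.0004 -0.0337]
```

Call:
jog_arm --steps '[{"dp": [0.4,-0.1,0],"turn": [0,0,-0.017],"claw": 0},{"dp": [0.8,-0.2,0],"turn": [0,0,-0.0337],"claw": 0},{"dp": [1,-0.262,0],"turn": [0,0,-0.0337],"claw": 0},{"dp": [1,-0.262,-0.2],"turn": [0,0,-0.0337],"claw": 0},{"dp": [1,-0.262,-0.4],"turn": [0,0,-0.0337],"claw": 0},{"dp": [1,-0.262,-0.6],"turn": [0,0,-0.0337],"claw": 0},{"dp": [1,-0.262,-0.6],"turn": [0,0,-0.0337],"claw": 0},{"dp": [1,-0.262,-0.6],"turn": [0,0,-0.0337],"claw": 0}]'

```text
t: 14.27
ee_pos: [589.4, -103.5, 35.2]
orientation: [-1.569, 0.103, -0.1]
ft_force: [-0.1, -0.5, -0.6]
width: 38.0
```

```bash
python3 st.py 593.8 -103.8 22.5 -7.4; python3 - <<'E'
from meas import *
d=grab('side'); save(d['img'][80:230,130:300],'s5.png',4.5); 
E
```

```text
t 14.27 p [ 589.4 -103.5   35.2] jawyaw -7.39 q [-0.19  0.65  1.78 -0.    0.72 -0.06] F [-0.1 -0.5 -0.6] w 38.0
down axis [-0.002 -0.    -1.   ]
delta mm [  4.4  -0.3 -12.7] units [ 0.055 -0.003 -0.159]
turn deg -0.01 z units -0.0
turn vec units [ 0.0001 -0.0005 -0.    ]
```

View pics/s5.png

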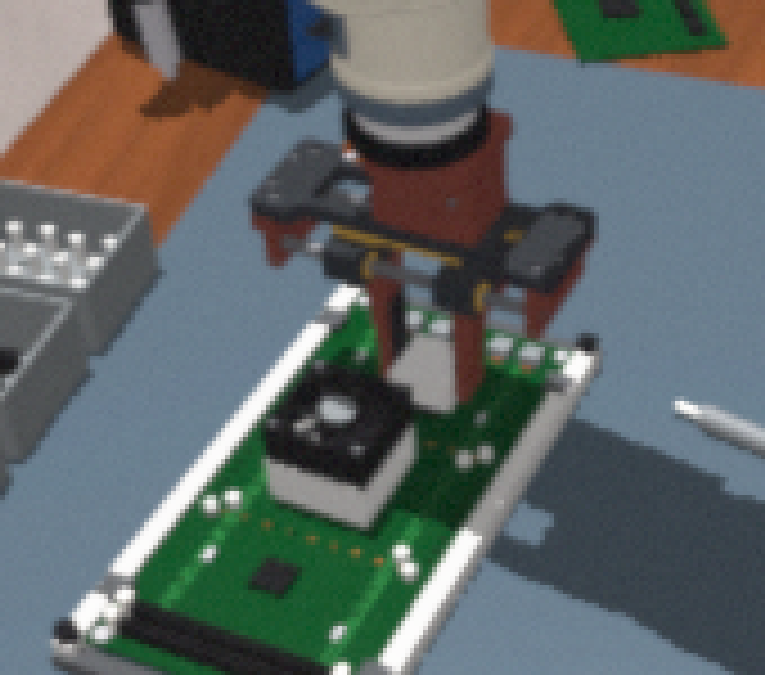

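Call:
jog_arm --steps '[{"dp": [0.055,-0.003,-0.03],"turn": [0,0,0],"claw": 0},{"dp": [0.055,-0.003,-0.08],"turn": [0,0,0],"claw": 0},{"dp": [0.055,-0.003,-0.14],"turn": [0,0,0],"claw": 0},{"dp": [0.055,-0.003,-0.14],"turn": [0,0,0],"claw": 0}]'

```text
t: 14.65
ee_pos: [594.4, -103.8, 24.5]
orientation: [-1.569, 0.101, -0.101]
ft_force: [-0.5, -0.7, -0.7]
width: 37.9
```

```bash
python3 st.py 593.8 -103.8 22.4 -7.4
```

```text
t 14.65 p [ 594.4 -103.8   24.5] jawyaw -7.39 q [-0.19  0.67  1.77 -0.    0.7  -0.06] F [-0.5 -0.7 -0.7] w 37.9
down axis [-0.    -0.001 -1.   ]
delta mm [-0.6  0.  -2.1] units [-0.007  0.001 -0.026]
turn deg -0.01 z units -0.0001
turn vec units [ 0.0002 -0.0001 -0.0001]
```

Call:
jog_arm --steps '[{"dp": [-0.007,0,-0.012],"turn": [0,0,0],"claw": 0},{"dp": [-0.007,0,-0.024],"turn": [0,0,0],"claw": 0},{"dp": [-0.007,0,-0.034],"turn": [0,0,0],"claw": 0},{"dp": [-0.007,0,-0.034],"turn": [0,0,0],"claw": 0}]'

```text
t: 14.98
ee_pos: [593.7, -103.8, 22.5]
orientation: [-1.569, 0.102, -0.101]
ft_force: [-2.8, 0.0, 6.7]
width: 37.6
```

Call:
jog_arm --steps '[{"dp": [0,0,0],"turn": [0,0,0],"claw": 0.55},{"dp": [0,0,0],"turn": [0,0,0],"claw": 0.65},{"dp": [0,0,0],"turn": [0,0,0],"claw": 0.65},{"dp": [0,0,0],"turn": [0,0,0],"claw": 0.65},{"dp": [0,0,0.2],"turn": [0,0,0],"claw": 0.65},{"dp": [0,0,0.6],"turn": [0,0,0],"claw": 0.65},{"dp": [0,0,1],"turn": [0,0,0],"claw": 0.65},{"dp": [0,0,1],"turn": [0,0,0],"claw": 0.65}]'

```text
t: 15.65
ee_pos: [597.3, -104.5, 107.9]
orientation: [-1.57, 0.095, -0.108]
ft_force: [1.3, -0.1, 0.9]
width: 57.1
```

```bash
python3 st.py 555.6 341.3 120 0.8
```

```text
t 15.65 p [ 597.3 -104.5  107.9] jawyaw -7.39 q [-0.19  0.54  1.75 -0.    0.84 -0.06] F [ 1.3 -0.1  0.9] w 57.1
down axis [ 0.008 -0.002 -1.   ]
delta mm [-41.7 445.8  12.1] units [-0.521  5.573  0.152]
turn deg 8.19 z units 0.0455
turn vec units [0.0005 0.0026 0.0455]
```

Call:
jog_arm --steps '[{"dp": [0,0.48,0.1],"turn": [0,0,0],"claw": 0.75},{"dp": [-0.05,1,0.1],"turn": [0,0.002,0],"claw": 0.75},{"dp": [-0.05,1,0.1],"turn": [0,0.002,0],"claw": 0.75}]'

```text
t: 15.9
ee_pos: [593.0, -19.6, 116.3]
orientation: [-1.569, 0.097, -0.101]
ft_force: [0.4, 0.5, 0.7]
width: 65.7
```

Call:
jog_arm --steps '[{"dp": [-0.05,0.48,0],"turn": [0,0,0],"claw": 0.75},{"dp": [-0.1,1,0],"turn": [0,0,0.01],"claw": 0.75},{"dp": [-0.1,1,0],"turn": [0,0,0.01],"claw": 0.75}]'

```text
t: 16.15
ee_pos: [583.9, 65.3, 115.7]
orientation: [-1.569, 0.069, -0.071]
ft_force: [0.7, -0.8, -0.4]
width: 65.5
```

Call:
jog_arm --steps '[{"dp": [-0.05,0.48,0],"turn": [0,0,0],"claw": 0.75},{"dp": [-0.1,1,0],"turn": [0,0,0.01],"claw": 0.75},{"dp": [-0.1,1,0],"turn": [0,0,0.01],"claw": 0.75}]'

```text
t: 16.4
ee_pos: [575.2, 150.1, 115.1]
orientation: [-1.568, 0.041, -0.042]
ft_force: [-0.5, 0.3, -0.3]
width: 66.1
```

Call:
jog_arm --steps '[{"dp": [-0.05,0.48,0],"turn": [0,0,0],"claw": 0.75},{"dp": [-0.1,1,0],"turn": [0,0,0.01],"claw": 0.75},{"dp": [-0.1,1,0],"turn": [0,0,0.01],"claw": 0.75}]'

```text
t: 16.65
ee_pos: [566.9, 234.9, 114.8]
orientation: [-1.567, 0.012, -0.014]
ft_force: [-0.2, -0.8, -0.7]
width: 65.8
```

```bash
python3 st.py 555.6 341.3 60 0.8;python3 - <<'E'
from meas import *
d=load('top'); W=pts(d)
d=grab('top'); save(d['img'][60:260,60:340],'t5.png',2.8)
show(d,[('fan',(260,130),72),('low',(290,147),36),('tall',(112,161),36)])
W=pts(d); c=W[115,126]; print('pill',c.round(),np.nanmax(W[105:125,115:136,2]))
E
```

```text
t 16.65 p [566.9 234.9 114.8] jawyaw -0.94 q [0.37 0.54 1.73 0.   0.87 0.39] F [-0.2 -0.8 -0.7] w 65.8
down axis [ 0.002  0.004 -1.   ]
delta mm [-11.3 106.4 -54.8] units [-0.141  1.33  -0.685]
turn deg 1.74 z units 0.0097
turn vec units [-0.0011  0.0005  0.0097]
fan xy [616.  -28.5] size [59.7 60.3] ang -7.6 z 70.2 285
low xy [ 592.1 -103.6] size [37.9 37.3] ang -6.7 z 34.9 97
tall attempt to get argmax of an empty sequence
pill [547. 170. 515.] 531.1928510996202
```

View pics/t5.png

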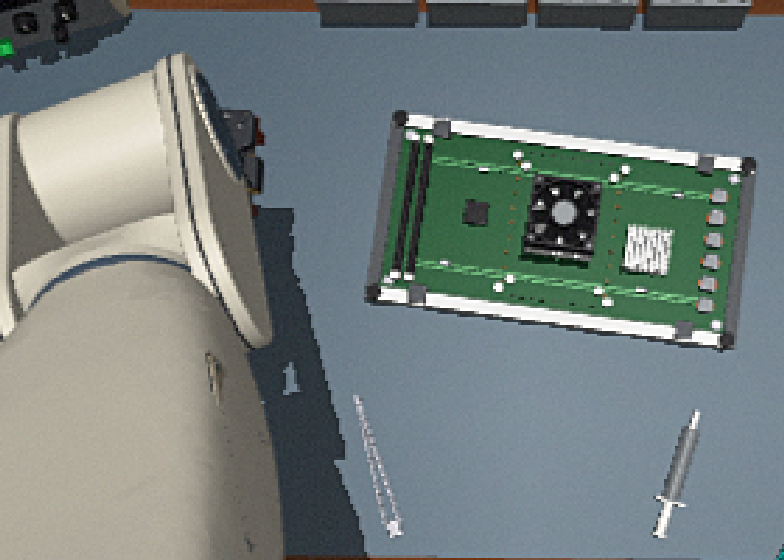

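Fan at (616.0,-28.5) and low sink at (592.1,-103.6) are both within 2 mm. Before going for the tall sink I'll check the space around it.

```bash
python3 - <<'E'
from meas import *
d=grab('side'); W=pts(d); save(d['img'][200:384,80:330],'s6.png',3)
s=W[283:312,104:130].reshape(-1,3); s=s[s[:,2]>20]; print('pill',s.min(0).round(),s.max(0).round(),np.median(s,0).round())
s=W[312:347,148:182].reshape(-1,3); t=s[(s[:,2]>31)&(s[:,2]<42)]; print('talltop',t.min(0).round(),t.max(0).round(),t.mean(0).round(1),len(t))
E
```

```text
pill [656. 293.  23.] [692. 329.  40.] [671. 313.  37.]
talltop [537. 323.  31.] [576. 362.  40.] [556.  343.   35.6] 229
```

View pics/s6.png

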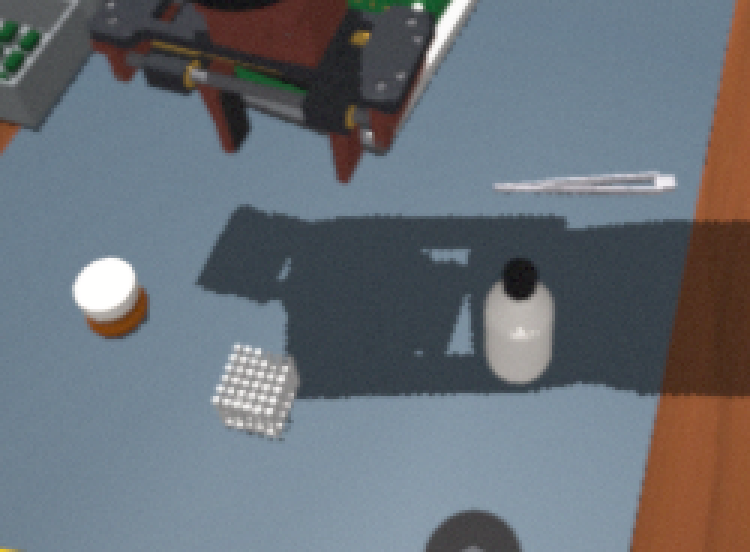

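Call:
jog_arm --steps '[{"dp": [-0.05,0.48,0],"turn": [0,0,0.005],"claw": 0.8},{"dp": [-0.1,0.95,0],"turn": [0,0,0.0097],"claw": 0.8},{"dp": [-0.1,0.95,0],"turn": [0,0,0.0097],"claw": 0.8}]'

```text
t: 17.0
ee_pos: [559.1, 310.0, 114.5]
orientation: [-1.568, -0.012, 0.01]
ft_force: [-0.5, -0.0, 0.7]
width: 70.4
```

```bash
python3 st.py 555.6 341.5 55 0.8
```

```text
t 17.0 p [559.1 310.  114.5] jawyaw 0.79 q [0.49 0.57 1.66 0.   0.9  0.47] F [-0.5 -0.   0.7] w 70.4
down axis [ 0.001  0.003 -1.   ]
delta mm [ -3.5  31.5 -59.5] units [-0.044  0.393 -0.743]
turn deg 0.01 z units 0.0001
turn vec units [-0.001   0.0004  0.0001]
```

Call:
jog_arm --steps '[{"dp": [-0.044,0.393,0],"turn": [-0.001,0,0],"claw": 0.8},{"dp": [-0.044,0.393,-0.2],"turn": [-0.001,0,0],"claw": 0.8},{"dp": [-0.044,0.393,-0.5],"turn": [-0.001,0,0],"claw": 0.8},{"dp": [-0.044,0.393,-0.74],"turn": [-0.001,0,0],"claw": 0.8},{"dp": [-0.044,0.393,-0.74],"turn": [-0.001,0,0],"claw": 0.8},{"dp": [-0.044,0.393,-0.74],"turn": [-0.001,0,0],"claw": 0.8}]'

```text
t: 17.5
ee_pos: [555.3, 339.3, 54.2]
orientation: [-1.573, -0.009, 0.011]
ft_force: [-0.3, 0.2, 0.2]
width: 70.5
```

```bash
python3 st.py 555.6 341.5 7 0.8
```

```text
t 17.5 p [555.3 339.3  54.2] jawyaw 0.7 q [ 0.53  0.67  1.65 -0.    0.82  0.52] F [-0.3  0.2  0.2] w 70.5
down axis [-0.001 -0.002 -1.   ]
delta mm [  0.3   2.2 -47.2] units [ 0.003  0.027 -0.59 ]
turn deg 0.1 z units 0.0006
turn vec units [ 0.0006 -0.0004  0.0006]
```

Call:
jog_arm --steps '[{"dp": [0.02,0.03,-0.25],"turn": [0,0,0],"claw": 0.8},{"dp": [0.02,0.04,-0.5],"turn": [0,0,0],"claw": 0.8},{"dp": [0.02,0.04,-0.59],"turn": [0,0,0],"claw": 0.8},{"dp": [0.02,0.04,-0.59],"turn": [0,0,0],"claw": 0.8},{"dp": [0.02,0.04,-0.59],"turn": [0,0,0],"claw": 0.8}]'

```text
t: 17.92
ee_pos: [557.5, 342.2, 7.8]
orientation: [-1.572, -0.009, 0.01]
ft_force: [0.1, 0.1, -0.1]
width: 70.2
```

```bash
python3 st.py 555.6 341.5 7 0.8
```

```text
t 17.92 p [557.5 342.2   7.8] jawyaw 0.67 q [ 0.53  0.75  1.65 -0.    0.75  0.52] F [ 0.1  0.1 -0.1] w 70.2
down axis [-0.001 -0.002 -1.   ]
delta mm [-1.9 -0.7 -0.8] units [-0.024 -0.009 -0.011]
turn deg 0.13 z units 0.0007
turn vec units [ 0.0005 -0.0002  0.0007]
```

Call:
jog_arm --steps '[{"dp": [-0.024,-0.009,-0.01],"turn": [0,0,0],"claw": 0.8},{"dp": [-0.024,-0.009,-0.01],"turn": [0,0,0],"claw": 0.8},{"dp": [-0.024,-0.009,-0.01],"turn": [0,0,0],"claw": 0},{"dp": [-0.024,-0.009,-0.01],"turn": [0,0,0],"claw": 0},{"dp": [-0.024,-0.009,-0.01],"turn": [0,0,0],"claw": 0},{"dp": [-0.024,-0.009,-0.01],"turn": [0,0,0],"claw": 0},{"dp": [-0.024,-0.009,-0.01],"turn": [0,0,0],"claw": 0},{"dp": [-0.024,-0.009,-0.01],"turn": [0,0,0],"claw": 0}]'

```text
t: 18.58
ee_pos: [555.7, 341.5, 7.1]
orientation: [-1.572, -0.009, 0.01]
ft_force: [0.5, -0.4, 1.1]
width: 36.0
```

```bash
python3 st.py 555.6 341.5 7 0.8
```

```text
t 18.58 p [555.7 341.5   7.1] jawyaw 0.68 q [ 0.53  0.74  1.65 -0.    0.74  0.52] F [ 0.5 -0.4  1.1] w 36.0
down axis [-0.    -0.001 -1.   ]
delta mm [-0.1 -0.  -0.1] units [-0.001 -0.001 -0.002]
turn deg 0.12 z units 0.0007
turn vec units [ 0.0005 -0.0001  0.0007]
```

Call:
jog_arm --steps '[{"dp": [0,0,0.2],"turn": [0,0,0],"claw": 0},{"dp": [0,0,0.6],"turn": [0,0,0],"claw": 0},{"dp": [0,0,1],"turn": [0,0,0],"claw": 0},{"dp": [0,0,1],"turn": [0,0,0],"claw": 0}]'

```text
t: 18.92
ee_pos: [559.2, 343.7, 94.2]
orientation: [-1.567, -0.015, 0.003]
ft_force: [1.1, 0.8, -0.0]
width: 35.7
```

Call:
jog_arm --steps '[{"dp": [0.1,-0.45,0],"turn": [0,0,-0.005],"claw": 0},{"dp": [0.21,-0.9,0],"turn": [0,0,-0.011],"claw": 0},{"dp": [0.21,-0.9,0],"turn": [0,0,-0.011],"claw": 0}]'

```text
t: 19.17
ee_pos: [577.0, 267.1, 95.2]
orientation: [-1.569, 0.014, -0.027]
ft_force: [-0.2, 0.4, -0.8]
width: 35.7
```

Call:
jog_arm --steps '[{"dp": [0.1,-0.45,0],"turn": [0,0,-0.005],"claw": 0},{"dp": [0.21,-0.9,0],"turn": [0,0,-0.011],"claw": 0},{"dp": [0.21,-0.9,0],"turn": [0,0,-0.011],"claw": 0}]'

```text
t: 19.42
ee_pos: [594.6, 190.3, 95.6]
orientation: [-1.57, 0.045, -0.058]
ft_force: [0.6, -0.2, 0.1]
width: 35.9
```

Call:
jog_arm --steps '[{"dp": [0.1,-0.45,0],"turn": [0,0,-0.005],"claw": 0},{"dp": [0.21,-0.9,0],"turn": [0,0,-0.011],"claw": 0},{"dp": [0.21,-0.9,0],"turn": [0,0,-0.011],"claw": 0}]'

```text
t: 19.67
ee_pos: [612.5, 113.7, 96.0]
orientation: [-1.57, 0.075, -0.089]
ft_force: [1.1, -0.7, 0.3]
width: 35.6
```

```bash
python3 st.py 626.9 48.7 88 -7.4
```

```text
t 19.67 p [612.5 113.7  96. ] jawyaw -5.97 q [ 0.17  0.58  1.72 -0.    0.84  0.27] F [ 1.1 -0.7  0.3] w 35.6
down axis [ 0.009 -0.001 -1.   ]
delta mm [ 14.4 -65.   -8. ] units [ 0.18  -0.812 -0.1  ]
turn deg -1.43 z units -0.0079
turn vec units [ 0.0004  0.0029 -0.0079]
```

Call:
jog_arm --steps '[{"dp": [0.09,-0.4,0],"turn": [0,0.0015,-0.004],"claw": 0},{"dp": [0.18,-0.812,0],"turn": [0,0.003,-0.0079],"claw": 0},{"dp": [0.18,-0.812,0],"turn": [0,0.003,-0.0079],"claw": 0},{"dp": [0.18,-0.812,0],"turn": [0,0.003,-0.0079],"claw": 0},{"dp": [0.18,-0.812,-0.2],"turn": [0,0.003,-0.0079],"claw": 0},{"dp": [0.18,-0.812,-0.5],"turn": [0,0.003,-0.0079],"claw": 0},{"dp": [0.18,-0.812,-0.65],"turn": [0,0.003,-0.0079],"claw": 0},{"dp": [0.18,-0.812,-0.65],"turn": [0,0.003,-0.0079],"claw": 0},{"dp": [0.18,-0.812,-0.65],"turn": [0,0.003,-0.0079],"claw": 0}]'

```text
t: 20.42
ee_pos: [626.1, 49.8, 43.5]
orientation: [-1.57, 0.102, -0.099]
ft_force: [-0.6, 0.7, -0.7]
width: 35.9
```

```bash
python3 st.py 626.9 48.7 25.5 -7.4; python3 - <<'E'
from meas import *
d=grab('side'); save(d['img'][90:240,130:300],'s7.png',4.5); 
E
```

```text
t 20.42 p [626.1  49.8  43.5] jawyaw -7.33 q [ 0.06  0.66  1.71 -0.    0.77  0.19] F [-0.6  0.7 -0.7] w 35.9
down axis [-0.002 -0.001 -1.   ]
delta mm [  0.8  -1.1 -18. ] units [ 0.01  -0.013 -0.225]
turn deg -0.07 z units -0.0004
turn vec units [ 0.0004 -0.0008 -0.0004]
```

View pics/s7.png

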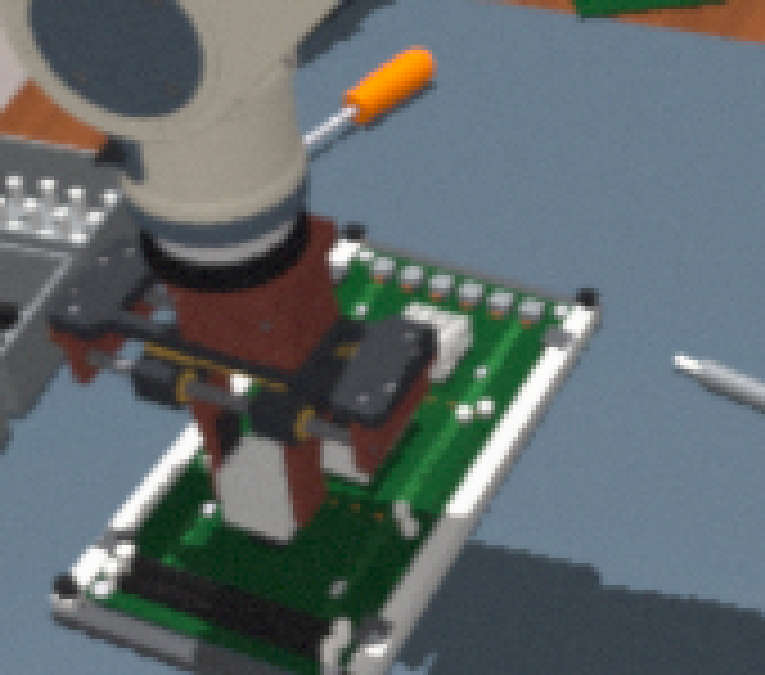

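Call:
jog_arm --steps '[{"dp": [0.015,-0.013,-0.08],"turn": [0,-0.0008,0],"claw": 0},{"dp": [0.015,-0.013,-0.16],"turn": [0,-0.0008,0],"claw": 0},{"dp": [0.015,-0.013,-0.21],"turn": [0,-0.0008,0],"claw": 0},{"dp": [0.015,-0.013,-0.21],"turn": [0,-0.0008,0],"claw": 0},{"dp": [0.015,-0.013,-0.21],"turn": [0,-0.0008,0],"claw": 0}]'

```text
t: 20.88
ee_pos: [628.0, 48.5, 27.3]
orientation: [-1.57, 0.099, -0.102]
ft_force: [0.3, -0.5, -0.6]
width: 35.9
```

```bash
python3 st.py 626.9 48.7 25.1 -7.4
```

```text
t 20.88 p [628.   48.5  27.3] jawyaw -7.35 q [ 0.06  0.69  1.71 -0.    0.74  0.19] F [ 0.3 -0.5 -0.6] w 35.9
down axis [ 0.001 -0.001 -1.   ]
delta mm [-1.1  0.2 -2.2] units [-0.013  0.002 -0.028]
turn deg -0.05 z units -0.0003
turn vec units [ 0.0004  0.0005 -0.0003]
```

Call:
jog_arm --steps '[{"dp": [-0.013,0,-0.01],"turn": [0,0,0],"claw": 0},{"dp": [-0.013,0,-0.022],"turn": [0,0,0],"claw": 0},{"dp": [-0.013,0,-0.034],"turn": [0,0,0],"claw": 0},{"dp": [-0.013,0,-0.034],"turn": [0,0,0],"claw": 0}]'

```text
t: 21.22
ee_pos: [626.9, 48.4, 25.1]
orientation: [-1.57, 0.1, -0.102]
ft_force: [-1.5, 0.3, 3.8]
width: 36.1
```

Call:
jog_arm --steps '[{"dp": [0,0,0],"turn": [0,0,0],"claw": 0.5},{"dp": [0,0,0],"turn": [0,0,0],"claw": 0.6},{"dp": [0,0,0],"turn": [0,0,0],"claw": 0.65},{"dp": [0,0,0],"turn": [0,0,0],"claw": 0.65},{"dp": [0,0,0.2],"turn": [0,0,0],"claw": 0.65},{"dp": [0,0,0.6],"turn": [0,0,0],"claw": 0.65},{"dp": [0,0,1],"turn": [0,0,0],"claw": 0.65},{"dp": [0,0,1],"turn": [0,0,0],"claw": 0.65}]'

```text
t: 21.88
ee_pos: [630.7, 48.7, 110.8]
orientation: [-1.568, 0.092, -0.109]
ft_force: [2.2, 0.2, 0.7]
width: 57.2
```

Call:
jog_arm --steps '[{"dp": [-0.4,0.3,0.4],"turn": [0,0,0],"claw": 0.65},{"dp": [-0.6,0.7,0.8],"turn": [0,0,0],"claw": 0.65},{"dp": [-0.8,1,1],"turn": [0,0,0],"claw": 0.65},{"dp": [-0.8,1,1],"turn": [0,0,0],"claw": 0.65}]'

```text
t: 22.22
ee_pos: [566.2, 131.9, 194.3]
orientation: [-1.566, 0.088, -0.111]
ft_force: [1.1, 0.1, 0.8]
width: 57.2
```

Call:
jog_arm --steps '[{"dp": [-0.1,0.45,0],"turn": [0,0,0],"claw": 0.65},{"dp": [-0.2,0.9,0],"turn": [0,0,0],"claw": 0.65},{"dp": [-0.2,1,0],"turn": [0,0,0],"claw": 0.65}]'

```text
t: 22.47
ee_pos: [549.3, 215.5, 194.3]
orientation: [-1.565, 0.086, -0.109]
ft_force: [-0.5, -0.3, -0.4]
width: 56.5
```

Call:
jog_arm --steps '[{"dp": [0,0.45,0],"turn": [0,0,0],"claw": 0.65},{"dp": [0,0.9,0],"turn": [0,0,0],"claw": 0.65},{"dp": [0,1,0],"turn": [0,0,0],"claw": 0.65},{"dp": [0,1,0],"turn": [0,0,0],"claw": 0.65},{"dp": [0,1,0],"turn": [0,0,0],"claw": 0.65}]'

```text
t: 22.88
ee_pos: [549.0, 294.8, 193.4]
orientation: [-1.566, 0.086, -0.107]
ft_force: [-0.3, -0.1, -0.3]
width: 57.1
```

```bash
python3 st.py;python3 - <<'E'
from meas import *
d=grab('top'); save(d['img'][60:260,60:340],'t8.png',2.8)
show(d,[('fan',(260,130),72),('low',(290,147),36),('tall',(230,132),54),('board_y-',(230,132),54)])
d=grab('side'); save(d['img'],'s8.png',1.5); W=pts(d)
save(d['img'][130:250,130:280],'s8b.png',5)
for n,c,z in [('fan',(616.5,-28),72),('low',(593,-104),36),('tall',(627,48.7),54)]:
    r=22 if n=='fan' else 14
    m=(abs(W[...,0]-c[0])<r)&(abs(W[...,1]-c[1])<r)&(abs(W[...,2]-z)<6)
    P=W[m]; A=np.c_[P[:,:2]-P[:,:2].mean(0),np.ones(len(P))]; k=np.linalg.lstsq(A,P[:,2],rcond=None)[0]; print(n,len(P),'slope',k[:2].round(3),'z',k[2].round(1))
E
```

```text
t 22.88 p [549.  294.8 193.4] jawyaw -7.05 q [ 0.48  0.45  1.67 -0.01  1.02  0.6 ] F [-0.3 -0.1 -0.3] w 57.1
down axis [ 0.014  0.001 -1.   ]
fan xy [615.8 -28.5] size [59.7 61.4] ang -7.8 z 70.9 207
low xy [ 592.1 -103.4] size [37.7 37.7] ang -7.6 z 35.1 98
tall xy [625.2  49.8] size [35.5 36.3] ang -6.4 z 53.3 74
board_y- xy [625.2  49.8] size [35.5 36.3] ang -6.4 z 53.3 74
fan 104 slope [0.003 0.003] z 69.8
low 69 slope [0.001 0.008] z 35.9
tall 67 slope [-0.024 -0.031] z 52.9
```

View pics/t8.png

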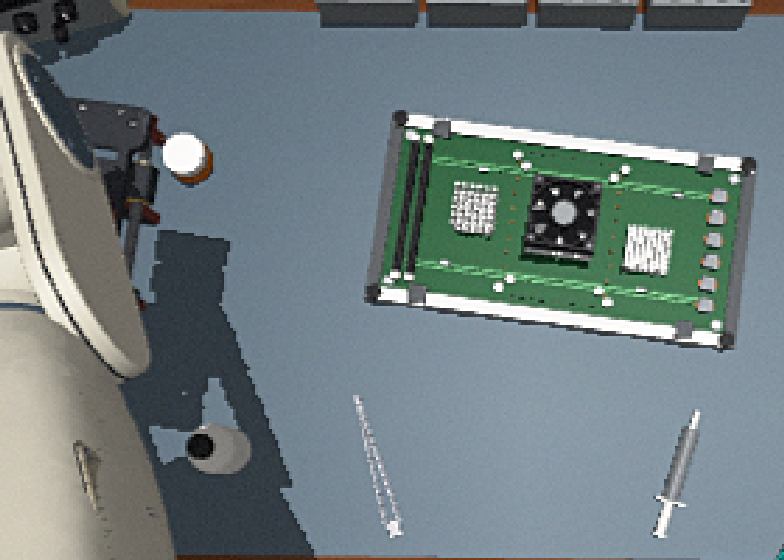

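View pics/s8b.png

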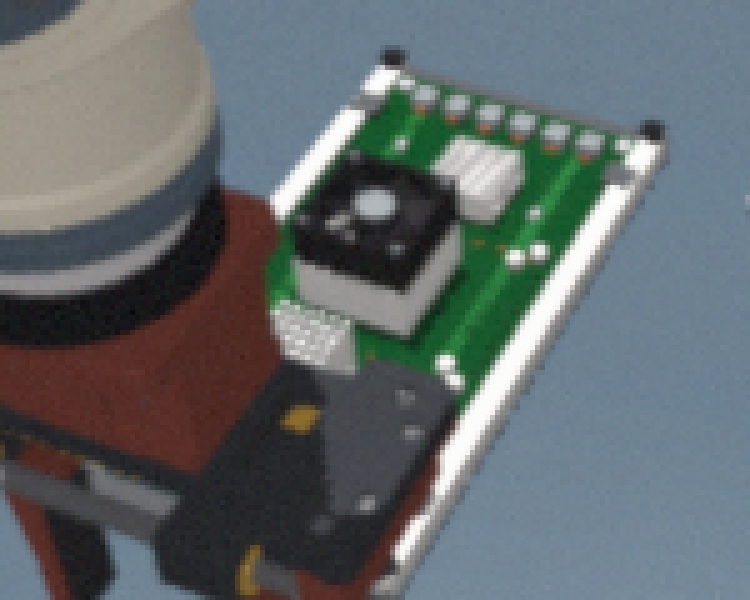

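View pics/s8.png

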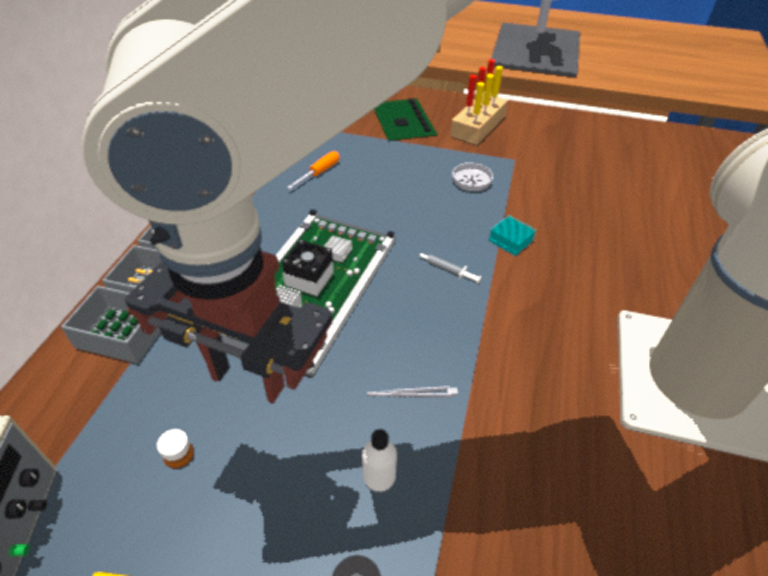

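```bash
python3 - <<'E'
from meas import *
d=load('top'); W=pts(d)
for n,c,z,r in [('fan',(616,-28.5),72,26),('low',(592,-103.5),36,17),('tall',(625.5,49.5),54,16)]:
    m=(abs(W[...,0]-c[0])<r)&(abs(W[...,1]-c[1])<r)&(abs(W[...,2]-z)<4)
    P=W[m]; A=np.c_[P[:,:2]-P[:,:2].mean(0),np.ones(len(P))]; k=np.linalg.lstsq(A,P[:,2],rcond=None)[0]; print(n,len(P),'slope',k[:2].round(3),'z',k[2].round(1))
o=ctrl.get_obs(); print(np.abs(o['qvel']).max())
E
```

```text
fan 114 slope [-0.015  0.005] z 70.6
low 67 slope [ 0.061 -0.061] z 35.5
tall 41 slope [0.008 0.014] z 53.3
0.00711564167793068
```

The low sink's tilt estimate differs between the two cameras (top 0.06, side 0.01). I'll average a few frames to settle it.

```bash
python3 - <<'E'
from meas import *
for cam in ['top','side']:
  Z=[]
  for i in range(10):
    d=ctrl.get_image(cam); Z.append(d['range_z'])
  Z=np.array(Z,float); Z[Z==0]=np.nan; print(cam,'temporal std',np.nanmedian(np.nanstd(Z,0)))
  d['range_z']=np.nan_to_num(np.nanmedian(Z,0)); W=pts(d)
  for n,c,z,r in [('fan',(616,-28.5),72,26),('low',(592.5,-103.5),36,20),('tall',(625.8,49.3),54,19)]:
    m=(abs(W[...,0]-c[0])<r)&(abs(W[...,1]-c[1])<r)&(abs(W[...,2]-z)<4)
    P=W[m]; A=np.c_[P[:,:2]-P[:,:2].mean(0),np.ones(len(P))]
    k,res=np.linalg.lstsq(A,P[:,2],rcond=None)[:2]
    e=P[:,2]-A@k; g=abs(e)<1.5*np.std(e); k=np.linalg.lstsq(A[g],P[g,2],rcond=None)[0]
    s=np.std(e[g]); print(n,len(P),'slope',k[:2].round(3),'+-',(s/np.std(P[:,:2],0)/np.sqrt(g.sum())).round(3),'z',k[2].round(1))
    if cam=='top': 
        Q=P[:,:2]; print('   rect',cv2.minAreaRect(Q.astype(np.float32)))
E
```

```text
top temporal std 1.8805200848089254
fan 149 slope [-0.007 -0.007] +- [0.005 0.005] z 69.8
   rect ((615.78271484375, -28.5137996673584), (51.80372619628906, 50.505035400390625), 0.6812558770179749)
low 94 slope [ 0.009 -0.017] +- [0.007 0.007] z 34.8
   rect ((592.09765625, -103.4024429321289), (37.60948181152344, 36.42078399658203), 83.61588287353516)
tall 68 slope [0.006 0.011] +- [0.007 0.008] z 52.9
   rect ((625.8019409179688, 49.64918518066406), (35.57158660888672, 35.662654876708984), 83.19771575927734)
side temporal std 1.255976850080675
fan 118 slope [-0.004  0.016] +- [0.006 0.006] z 71.5
low 138 slope [ 0.01 -0.  ] +- [0.008 0.008] z 35.9
tall 94 slope [0.02  0.003] +- [0.015 0.016] z 53.5
```

All four are level and seated, and the bottle is standing. The robot is clear, so I'm handing the job in.

```bash
python3 -c "
from workcell import ctrl
print(ctrl.close_job())"
```

```text
the job is handed in; nothing more can be done
None
```

All four coolers are on the board, and I handed the job in after about 24 s of the 106 s allowed. The interface gives no verdict. The aluminium broad sink is on the processor with the fan on top of it. The tall pin sink is on chip_1 (memory socket side) and the low sink is on chip_2 (choke side).

My last checks, compared with the chip positions measured at the start:

| Part | Offset from centre | Yaw (board about -7.4°) |
|---|---|---|
| Broad sink (before the fan went on) | about 0.5 mm | -7.7° |
| Fan (relative to the broad sink) | about 1 mm | -7.8° |
| Tall sink | about 1.5–2 mm | -6.4° to -6.8° |
| Low sink | about 1.7 mm | -7.6° |

- **Seating:** top heights match seated parts within the cameras' 1–2 mm low bias.
- **Level:** one single-frame tilt reading for the low sink disagreed, about 0.06 rad along each axis. Averaging ten frames from each camera put all the slopes at or below 0.02 rad.
- **Contact:** each part was released on light contact, with no more than about 8 N at the wrist.
- **Bottle and arm:** the white bottle was still standing, and the arm was well clear of everything at hand-in.

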